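# Put the trailer kit away and shut its drawer

### The job

Put the loose trailer-kit parts away in the open drawer: all the small L-shaped spring hangers into the clear case on its right side, all the long axle beams down into the open bay on its left. With the drawer still out, swing the case lid over and press it until it snaps fully shut, and only then push the drawer fully home until it seats at its catch. Leave the drying mudguard, the sanding block and the paint pot where they are.

Things in the scene. Friction and masses are not known exactly. Their poses are not given: they have to be found in the camera images.
- hanger0: Spring-hanger bracket of the kit, dark navy cast resin, about 18 g: a foot 50 x 18 x 8 mm (x, y, z) with an upstand at its +x end, 12 mm long in x, its top 26 mm above the underside. Origin: centre of the foot's underside; z up when it stands on its foot (as it starts). Grasp it across its 18 mm width (y) at the foot. Starts on the bench, any yaw; may be absent
- hanger1: Spring-hanger bracket of the kit, dark navy cast resin, about 18 g: a foot 50 x 18 x 8 mm (x, y, z) with an upstand at its +x end, 12 mm long in x, its top 26 mm above the underside. Origin: centre of the foot's underside; z up when it stands on its foot (as it starts). Grasp it across its 18 mm width (y) at the foot. Starts on the bench, any yaw; may be absent
- hanger2: Spring-hanger bracket of the kit, dark navy cast resin, about 18 g: a foot 50 x 18 x 8 mm (x, y, z) with an upstand at its +x end, 12 mm long in x, its top 26 mm above the underside. Origin: centre of the foot's underside; z up when it stands on its foot (as it starts). Grasp it across its 18 mm width (y) at the foot. Starts on the bench, any yaw; may be absent
- beam0: Axle beam of the kit, dark navy resin, about 30 g: 110 mm long (x), 14 x 14 mm square section with short round stubs at both ends. Origin: its very centre, 7 mm above what it lies on; x along its length. Starts flat on the bench; may be absent
- beam1: Axle beam of the kit, dark navy resin, about 30 g: 110 mm long (x), 14 x 14 mm square section with short round stubs at both ends. Origin: its very centre, 7 mm above what it lies on; x along its length. Starts flat on the bench; may be absent
- beam2: Axle beam of the kit, dark navy resin, about 30 g: 110 mm long (x), 14 x 14 mm square section with short round stubs at both ends. Origin: its very centre, 7 mm above what it lies on; x along its length. Starts flat on the bench; may be absent
- cabinet: Fixed grey steel one-drawer bench module, 250 mm deep (x), 372 wide (y), 90 high, front towards the robot. Origin: on the bench under the middle of its front plane; x points from the front into the module, y to its left side as the robot sees it, z up. The drawer opening reaches to 78 mm above the bench
- kit_drawer (a joint): How far the blue-fronted drawer stands out, m: 0 home; starts 0.155 to 0.175 (end stop 0.18). Slides along the cabinet's x, 2 N of friction. A sprung catch stands in its way from 13 mm out: it takes 8 to 10 N in all to push past it; inside 4 mm it draws the drawer home to 0 and holds it. Let go between 4 and 13 mm, the drawer is not seated
- drawer_face (a point): Centre of the outer face of the drawer's front panel, 40 mm above the bench; axes as the cabinet's (the face looks to -x). Panel: 366 mm wide, 12 thick, 7 to 75 mm above the bench; when home its back lies in the cabinet's front plane. An edge pull, 120 mm long, 5 high, stands 12 mm out of the middle of its top edge; to either side the face is clear to push on
- drawer_bay (a point): On the floor of the drawer's open bay (left half, for the axle beams), 14 mm above the bench, mid-width of the bay and 75 mm behind the panel's inner face; axes as the cabinet's. Bay: 158 mm wide (y), 225 long (x) from the panel to the drawer's back, which stays under the module's top; drawer sides 50 mm high, divider towards the case 34 mm
- case_in (a point): Centre of the inner floor of the clear small-parts case clipped into the right half of the drawer, 17 mm above the bench; axes as the cabinet's. Inside 92 mm (x) by 160 (y), walls 4 thick, rising 33 mm above this floor; outside 100 x 168 mm, its front 12 mm behind the drawer panel's inner face
- case_lid (a joint): Angle of the clear, orange-edged case lid, rad: 0 shut, 1.57 upright, 1.90 fully back (stop). Starts 1.70 to 1.90, leaning back by its own weight (60 g). Let go forward of upright it falls and rests ajar at about 0.1 on a snap catch; pressed near its front edge with about 10 N it snaps past the catch to 0 and stays. Open, it fouls the module if the drawer goes in
- lid_hinge (a point): Middle of the lid's hinge line (along y), at the top of the case's back wall, 50 mm above the bench. Axes turn with the lid: x runs from its front edge to the hinge, z out of its outer face. Lid: 168 mm wide, reaches 107 mm from the hinge, 5 mm thick outward (z) of this line; an orange latch tab, 60 mm wide, hangs 12 mm below its front edge
- lid_lip (a point): On the lid's outer face, in the middle of its width, 100 mm from the hinge, 7 mm from its front edge: where to press. Turns with the lid; 55 mm above the bench when shut
- mudguard: Bystander: navy half-round mudguard standing on its ends, drying, 126 mm long, 36 wide, 57 high. Origin: on the bench under the middle of the arch
- sanding_block: Bystander: cork sanding block 70 x 40 x 25 mm on the bench. Origin: centre of its underside
- paint_pot: Bystander: paint pot with a red cap, 40 mm across, 50 high, standing on the bench. Origin: centre of its underside
Mind the look-alikes: they are no part of the job. Leave any green or yellow look-alike of the hanger2 alone.

How it is judged:
On the way, in this order (a step that is already met when the one before it is completed fails the run):
1. the hangers are in the case and its lid is snapped shut while the drawer still stands open (x of hanger0 in the frame of case_in between -0.046 and 0.046 m and y of hanger0 in the frame of case_in between -0.08 and 0.08 m and z of hanger0 in the frame of case_in between -0.006 and 0.034 m and x of hanger1 in the frame of case_in between -0.046 and 0.046 m and y of hanger1 in the frame of case_in between -0.08 and 0.08 m and z of hanger1 in the frame of case_in between -0.006 and 0.034 m and x of hanger2 in the frame of case_in between -0.046 and 0.046 m and y of hanger2 in the frame of case_in between -0.08 and 0.08 m and z of hanger2 in the frame of case_in between -0.006 and 0.034 m and value of joint case_lid below 0.03 rad and value of joint kit_drawer above 0.1 m), for 0.3 s.
2. the drawer is pushed home with the case lid shut (value of joint kit_drawer below 0.0035 m and value of joint case_lid below 0.03 rad), for 0.3 s.
At the end, for the whole second after the job is handed in: every hanger present lies inside the case, every beam present lies down in the left bay of the drawer (centre no more than 34 mm above its floor), the lid is shut (under 0.03 rad), the drawer is home (under 3.5 mm), all at rest (all of step 2 and x of hanger0 in the frame of case_in between -0.046 and 0.046 m and y of hanger0 in the frame of case_in between -0.08 and 0.08 m and z of hanger0 in the frame of case_in between -0.006 and 0.034 m and x of hanger1 in the frame of case_in between -0.046 and 0.046 m and y of hanger1 in the frame of case_in between -0.08 and 0.08 m and z of hanger1 in the frame of case_in between -0.006 and 0.034 m and x of hanger2 in the frame of case_in between -0.046 and 0.046 m and y of hanger2 in the frame of case_in between -0.08 and 0.08 m and z of hanger2 in the frame of case_in between -0.006 and 0.034 m and x of beam0 in the frame of drawer_bay between -0.075 and 0.15 m and y of beam0 in the frame of drawer_bay between -0.08 and 0.08 m and z of beam0 in the frame of drawer_bay between -0.004 and 0.034 m and x of beam1 in the frame of drawer_bay between -0.075 and 0.15 m and y of beam1 in the frame of drawer_bay between -0.08 and 0.08 m and z of beam1 in the frame of drawer_bay between -0.004 and 0.034 m and x of beam2 in the frame of drawer_bay between -0.075 and 0.15 m and y of beam2 in the frame of drawer_bay between -0.08 and 0.08 m and z of beam2 in the frame of drawer_bay between -0.004 and 0.034 m and linear speed of each of hanger0, hanger1, hanger2, beam0, beam1, beam2 below 0.03 m/s); the robot touches nothing.
It fails at once if the mudguard is displaced by more than 30 mm (distance of mudguard from where it was at the start of the episode above 0.03 m).
It fails at once if the sanding block is displaced by more than 30 mm (distance of sanding_block from where it was at the start of the episode above 0.03 m).
It fails at once if the paint pot is displaced by more than 30 mm (distance of paint_pot from where it was at the start of the episode above 0.03 m).
Of hanger0, hanger1, hanger2 only 2 to 3 are there at a start; the rules pass over those that are not, and their reading is None.
Of beam0, beam1, beam2 only 2 to 3 are there at a start; the rules pass over those that are not, and their reading is None.
At some moment in a run one of hanger0, hanger1, hanger2, beam0, beam1, beam2 may be knocked a few centimetres aside while the robot is not near it.
Once in a run the grip may slacken for a moment while it holds something.
It also fails if it takes over 210 s, if anything falls off the work surface, if the arm or the gripper's body presses on something with over 40 N, if the wrist force passes 120 N, or if a joint passes its speed limit or range.

### The arm

A 6-joint arm with a two-finger parallel gripper is mounted at the origin on the work surface. World frame = base frame: x ahead of the robot, y to its left, z up, the work surface at z = 0. Lengths are in m, angles in rad, forces in N, time in s.
With the tool pointing down it reaches from about 0.225 to 0.725 m from the base axis. Payload 3.1 kg.
Tool frame: the origin (TCP) lies at the very end of the fingers, on their centre line; the grasp point (between the pads) lies robot.hold_point_z behind it (robot.hold_point_z is the distance from the TCP to the grasp point, in m); x points along the fingers, y is the direction in which the jaws open and shut, and the axes are right-handed (so a half turn about x gives the same grasp; the last joint's range is limited). The gripper opens to 85 mm and grips with 20 to 120 N. Pads are 22 mm wide; open, the fingers measure 114 mm over their backs; the gripper's body (76 mm by 85 mm) begins 54 mm behind the grasp point. The pads swing forward as they close: fully open they stand 13 mm farther back than shut.
Start: joints at [1.103, 0.048, 0.099, 1.622, 0, 1.443], TCP at [0.175, 0.495, 0.231] pointing down, gripper open.
Joint ranges: [-2.91, 2.91], [-0.99, 1.94], [-1.21, 1.42], [-2.12, 2.29], [-1.49, 1.47], [-3.14, 3.14]. Speed limits (rad/s): [2.79, 2.79, 3.14, 3.14, 3.14, 3.14].

### API

Orientations are given as a unit quaternion [x, y, z, w].
In Python, from cell import monitor, eyes, workorder, nets, robot gives the robot as it stands.
- The arm moves only by the tool drive_tool, never from a script. Its argument "series" is a list of rows, each a list of 3 entries, a list of its own where there are three numbers: the closure, from -1 (fully open) to 1 (shut), then the shift along the tool's x, y, z in cm, then the turn, a rotation vector about the tool's x, y, z in rad. In form: [[claw, [tx, ty, tz], [wx, wy, wz]], ...]. A call has 1 to 12 rows; each row is the pose to reach, as a shift and turn from the pose commanded when the call began, along the tool's axes at that moment; what a row does not reach only later rows make up. A row lasts 1/12 s, in which the tool goes at most 41.7 mm and 7.16 degrees, less where a joint would pass 70% of its speed; a pose out of reach is approached as far as the arm can. A call with a gripper value outside its range is refused whole. The fingers move at their own pace and stop on an object; "force" is the grip in N (left out, the last holds). Time passes only in rows, so rows that repeat a pose let the fingers close. It gives the time, the measured TCP pose, the force and the opening at its end, in the units of the state.
- monitor.get_state(): the state, without advancing time (a new reading comes with each control period).
- eyes.camera(name): name is "side" or "top" or "wrist"; returns the picture (420x560x3 uint8, red, green, blue); there is no depth.
- eyes.camera_info(name): a dict with "intrinsics" (3x3 intrinsics, pixels), "distortion" ([k1, k2, p1, p2, k3] as OpenCV has them; the pictures are not rectified), "extrinsics" (4x4, takes a point from world to camera coordinates); the wrist camera has in their place "T_tool_cam" (4x4, takes a point from camera to tool coordinates, whose origin is the TCP and whose axes are the tool frame's). Camera axes: x right, y down, z forward; pixel columns grow to the right and rows downward; lengths in m; the calibration is good to about 2 mm. A picture is of the moment at which its call begins: read the wrist's pose just before it. camera_info takes no time and is no camera call.
- workorder.hand_in(): hands the job in, once; it reports no verdict.
Trained networks look in the newest picture that a camera, given by its name, has taken for a name from the list of things; names that differ only in an ending like _2 or _b are one class to them, and where a whole thing is asked for, a point or a joint stands for the part that bears it (a point fixed in the world has none). Each returns a list of dicts, best first, with "score" (0 to 1); they miss things now and then, are a little off and sometimes report something else, mostly with a low value. They report only what shows in the picture. A call takes as long as a camera call. They do not tell look-alikes from the thing itself.
- nets.look_for(camera, target): "bbox" ([left, top, right, bottom] in pixels, round what is visible of it).
- nets.cut_out(camera, target): "region" (420x560 bool, what is visible of it) and "bbox" ([left, top, right, bottom] in pixels, round what is visible of it).
- nets.tip_of(camera, target): "point" ([column, row] in pixels: a listed point, or the origin of a listed thing).
The state is a dict: "time": time; "joint_positions": joint angles; "joint_velocities": joint speeds; "joint_torque": joint torques, N m; "tcp_pos": TCP position; "tool_rot": TCP orientation; "ft_force": force on the tool from outside, world axes, zero at the start; "wrist_torque": the same for the moment, N m; "width": finger opening in m.
Only numpy, scipy, OpenCV 4.12 (cv2) and the standard library are available. Lean on these libraries where they do the work, as an engineer would, in place of code of your own. Each camera call takes 0.05 s, during which the arm holds its last target.

## Working session

There is one attempt and no reset: what is moved stays moved. The work goes in short steps, Python scripts to look and compute and a tool call to move; the robot and the scene stay as the last step left them, time stands still between calls to the robot, and variables do not carry over. Pictures are saved under pics/ and viewed, and the job is handed in when it is done.

Besides the shell and the picture viewer there is one more tool, called after "Call:" as a command line: name --argument value ..., lists and objects as JSON in quotes. drive_tool: Moves the arm, as the interface text tells. Its arguments: {"type":"object","properties":{"series":{"type":"array"},"force":{"type":"number"}},"required":["series"]}

```bash
ls; mkdir -p pics; cat > h.py <<'E'
import numpy as np, cv2
from cell import monitor, eyes, workorder, nets, robot
def snap(c,n):
    im=eyes.camera(c); cv2.imwrite(f'pics/{n}.png',im[:,:,::-1]); return im
E
python3 - <<'E'
from h import *
print(monitor.get_state()); print(robot, [a for a in dir(robot) if a[0]!='_'], robot.hold_point_z)
for c in ('top','side','wrist'):
    snap(c,c+'0'); print(c,eyes.camera_info(c))
E
```

```text
pics
{'time': 0.0, 'joint_positions': array([1.10319612e+00, 4.87444951e-02, 9.76018107e-02, 1.62199914e+00,
       7.15897597e-06, 1.44299302e+00]), 'joint_velocities': array([ 6.63918035e-05,  1.48563415e-06, -6.56613782e-04, -4.44319661e-04,
        1.36143216e-03, -1.12186582e-04]), 'joint_torque': array([-1.39872594e-03, -3.38787210e+01,  3.20013177e+01,  2.03995215e-02,
       -1.89466618e-04,  9.34445268e-07]), 'tcp_pos': array([0.17471552, 0.49443103, 0.23012241]), 'tool_rot': array([ 0.1187671 ,  0.697171  , -0.12035117,  0.69667968]), 'ft_force': array([-0.63727946,  0.29949999, -0.56509953]), 'wrist_torque': array([-0.01245706,  0.00879781, -0.05019115]), 'width': 0.08530825467024457}
<Robot object at 0x7f87c691c050> ['IKError', 'hold_point_z'] 0.0187
top {'intrinsics': array([[424.33476006,   0.        , 272.8190054 ],
       [  0.        , 424.33476006, 209.84395316],
       [  0.        ,   0.        ,   1.        ]]), 'distortion': array([-0.08932388,  0.        ,  0.        ,  0.        ,  0.        ]), 'extrinsics': array([[ 0.0230111 , -0.99944852,  0.02394045,
[... 723 characters left out ...]
      [ 0.00000000e+00,  0.00000000e+00,  0.00000000e+00,
         1.00000000e+00]])}
wrist {'intrinsics': array([[345.03212692,   0.        , 280.48764113],
       [  0.        , 345.03212692, 211.00461282],
       [  0.        ,   0.        ,   1.        ]]), 'distortion': array([-0.0360904,  0.       ,  0.       ,  0.       ,  0.       ]), 'T_tool_cam': array([[ 1.39668715e-03, -3.09659556e-01,  9.50846469e-01,
        -1.43493588e-01],
       [ 9.99998847e-01,  9.99435491e-04, -1.14340309e-03,
         6.30698505e-04],
       [-5.96244014e-04,  9.50846970e-01,  3.09660595e-01,
        -7.98287002e-02],
       [ 0.00000000e+00,  0.00000000e+00,  0.00000000e+00,
         1.00000000e+00]])}
```

View pics/top0.png

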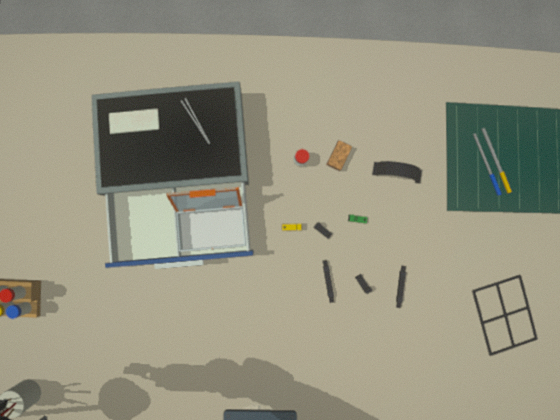

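View pics/side0.png

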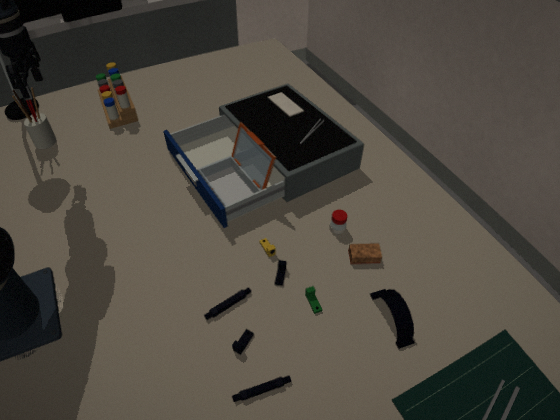

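View pics/wrist0.png

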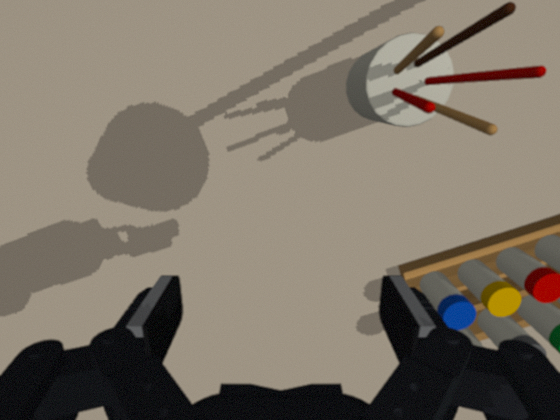

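The top picture shows two navy hangers at (323,230) and (364,284), two navy beams at (329,281) and (401,286), and look-alikes in yellow at (292,227) and green at (358,219). The drawer is at (180,225), with the lid leaning back. Next I'll measure and enlarge.

```bash
cat >> h.py <<'E'
from scipy.spatial.transform import Rotation as R
def cam(c):
    i=eyes.camera_info(c); K=i['intrinsics'];D=i['distortion']
    if 'extrinsics' in i: return K,D,np.array(i['extrinsics'])
    s=monitor.get_state(); T=np.eye(4);T[:3,:3]=R.from_quat(s['tool_rot']).as_matrix();T[:3,3]=s['tcp_pos']
    return K,D,np.linalg.inv(T@i['T_tool_cam'])
def p2w(c,uv,z,C=None):
    K,D,E=C or cam(c); uv=np.array(uv,float).reshape(-1,1,2)
    n=cv2.undistortPoints(uv,K,D).reshape(-1,2); d=np.c_[n,np.ones(len(n))]@E[:3,:3]; o=-E[:3,:3].T@E[:3,3]
    t=(np.asarray(z)-o[2])/d[:,2]; return o+d*t[:,None]
def w2p(c,P,C=None):
    K,D,E=C or cam(c); P=np.array(P,float).reshape(-1,3)
    return cv2.projectPoints(P,cv2.Rodrigues(E[:3,:3])[0],E[:3,3],K,D)[0].reshape(-1,2)
def navy(im,C,c,z):
    hsv=cv2.cvtColor(im,cv2.COLOR_RGB2HSV); m=(im.max(2)<75).astype(np.uint8)
    n,l,st,ce=cv2.connectedComponentsWithStats(m)
    out=[]
    for k in range(1,n):
        if st[k,4]<40: continue
        ys,xs=np.where(l==k); W=p2w(c,np.c_[xs,ys],z,C)[:,:2].astype(np.float32)
        r=cv2.minAreaRect(W*1000); a=r[2]; w,h=r[1]
        if w<h: a+=90; 
        out.append((ce[k].round(0),np.array(r[0]).round(1),(round(max(w,h),1),round(min(w,h),1)),round(a%180,1),st[k,4]))
    return out
def goto(pos,yaw=None,Rt=None):
    """shift (cm) and rotvec to put TCP at pos pointing down with jaw-axis (tool y) at yaw (mod pi)"""
    s=monitor.get_state(); R0=R.from_quat(s['tool_rot']); 
    sh=R0.inv().apply(np.array(pos)-s['tcp_pos'])*100
    out=[]
    for k in ((0,1) if Rt is None else (0,)):
        if Rt is None:
            y=yaw+k*np.pi; M=np.array([[0,0,-1],[np.cos(y),np.sin(y),0]]); M=np.r_[M,[np.cross(M[0],M[1])]].T; T=R.from_matrix(M)
        else: T=Rt
        rv=(R0.inv()*T).as_rotvec(); print('shift',sh.round(2),'rot',rv.round(3),'deg',np.degrees(np.linalg.norm(rv)).round(1),'rows',np.ceil(max(np.linalg.norm(sh)/4.17,np.degrees(np.linalg.norm(rv))/7.16)))
    print('q',s['joint_positions'].round(3),'tcp',s['tcp_pos'].round(4))
E
python3 - <<'E'
from h import *
im=snap('top','t1'); C=cam('top')
for o in navy(im,C,'top',0.01): print(o)
cr=im[170:320,270:430]; cv2.imwrite('pics/crop1.png',cv2.resize(cr,None,fx=5,fy=4,interpolation=cv2.INTER_CUBIC)[:,:,::-1])
cr=im[70:280,80:270]; cv2.imwrite('pics/crop2.png',cv2.resize(cr,None,fx=2.85,fy=2.85,interpolation=cv2.INTER_CUBIC)[:,:,::-1])
for t in ('hanger0','beam0'):
    print(t,[(d['score'],np.round(d['point'])) for d in nets.tip_of('top',t)])
for t in ('drawer_face','drawer_bay','case_in','lid_hinge','lid_lip','cabinet'):
    for c in('top','side'):
        if c=='side' : snap('side','s1') 
        else: snap('top','t1')
        print(t,c,[(round(d['score'],2),np.round(d['point'],1)) for d in nets.tip_of(c,t)][:2])
E
```

```text
(array([171., 139.]), array([807.3, 259.7]), (367.6, 235.8), 96.3, np.int32(10745))
(array([398., 170.]), array([ 733.8, -351.4]), (127.0, 42.1), 81.1, np.int32(571))
(array([323., 230.]), array([ 569.8, -153.9]), (44.9, 13.1), 52.1, np.int32(86))
(array([328., 281.]), array([ 437.9, -170.7]), (106.2, 10.8), 10.7, np.int32(157))
(array([401., 286.]), array([ 426. , -363.6]), (104.0, 12.7), 173.8, np.int32(176))
(array([363., 284.]), array([ 432.7, -263. ]), (50.5, 13.8), 36.1, np.int32(98))
(array([505., 314.]), array([ 350.9, -656.9]), (182.8, 143.8), 17.2, np.int32(445))
(array([  3., 409.]), array([ 67.3, 686.3]), (52.3, 26.2), 4.8, np.int32(106))
(array([272., 413.]), array([87.4, -2.7]), (180.5, 22.4), 88.5, np.int32(203))
hanger0 [(0.59, array([357., 215.])), (0.42, array([362., 283.])), (0.42, array([319., 232.])), (0.42, array([293., 225.])), (0.41, array([146., 230.]))]
beam0 [(0.53, array([329., 282.])), (0.51, array([400., 286.]))]
drawer_face top [(0.9, array([182.5, 257.7]))]
drawer_face side [(0.82, array([189.1, 174. ]))]
drawer_bay top [(0.77, array([147.4, 228. ]))]
drawer_bay side [(0.82, array([207.2, 156.4]))]
case_in top [(0.97, array([209.5, 229.3]))]
case_in side [(0.69, array([246.3, 170.3])), (0.6, array([229.1, 187.8]))]
lid_hinge top [(0.82, array([211.3, 211.5]))]
lid_hinge side [(0.71, array([249.9, 173.6]))]
lid_lip top [(0.95, array([203.1, 190. ])), (0.36, array([213.8, 211.4]))]
lid_lip side [(0.95, array([256.7, 141.5]))]
cabinet top [(0.72, array([396.1, 172.6]))]
cabinet side [(0.85, array([250.9, 162.7]))]
```

View pics/crop1.png

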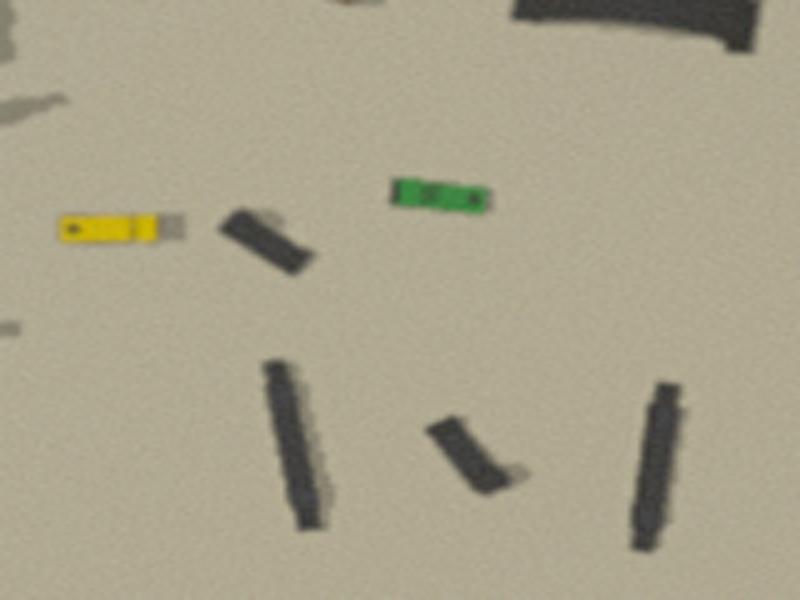

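View pics/crop2.png

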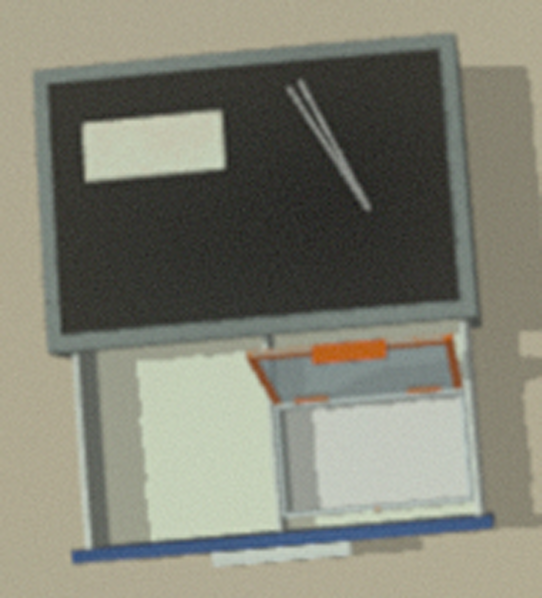

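The crop confirms it: the hangers at (323,230) and (364,284) are navy with no colour. The yellow one at (292,227) and the green one at (358,219) are look-alikes and stay put. Next I'll fit the cabinet pose from its corners.

```bash
python3 - <<'E'
from h import *
from scipy.optimize import least_squares
C=cam('top')
px=lambda L:np.array(L)/2.85+[80,70]
obs=px([(35,72),(457,36),(478,318),(52,354),(74,563),(494,527),(72,552),(492,516)])
def model(p):
    x,y,a,d=p; c,s=np.cos(a),np.sin(a)
    L=[(.25,.186,.09),(.25,-.186,.09),(0,-.186,.09),(0,.186,.09),(-d-.012,.183,.075),(-d-.012,-.183,.075),(-d,.183,.075),(-d,-.183,.075)]
    return np.array([(x+c*u-s*v,y+s*u+c*v,z) for u,v,z in L])
f=lambda p:(w2p('top',model(p),C)-obs).ravel()
r=least_squares(f,[.68,.25,.1,.165]); print(r.x,f(r.x).reshape(-1,2).round(1))
np.save('cab.npy',r.x)
x,y,a,d=r.x; c,s=np.cos(a),np.sin(a)
W=lambda u,v,z:np.array([x+c*u-s*v,y+s*u+c*v,z])
pts={'case centre':W(-d+.012+.05,-.0925,.017),'bay':W(-d+.075,.09,.014)}
print(pts)
for t,uv,z in (('case_in',(209.5,229.3),.017),('bay',(147.4,228),.014),('face',(182.5,257.7),.04),('hinge',(211.3,211.5),.05)):
    P=p2w('top',[uv],z,C)[0]; q=np.array([[c,s],[-s,c]])@(P[:2]-[x,y]); print(t,P.round(4),'cab',q.round(4))
E
```

```text
[0.66233593 0.22406562 0.10762956 0.16722324] [[-0.6 -0.3]
 [ 0.4 -0.8]
 [ 1.1  0.4]
 [-1.3  0.6]
 [-0.6  0.3]
 [ 0.5  0.7]
 [-0.3 -0.7]
 [ 0.8 -0.3]]
{'case centre': array([0.56765808, 0.12079759, 0.017     ]), 'bay': array([0.56097836, 0.30363804, 0.014     ])}
case_in [0.5654 0.14   0.017 ] cab [-0.1054 -0.0732]
bay [0.5647 0.3021 0.014 ] cab [-0.0887  0.088 ]
face [0.4921 0.2034 0.04  ] cab [-0.1714 -0.0023]
hinge [0.6102 0.1327 0.05  ] cab [-0.0617 -0.0853]
```

```bash
cat >> h.py <<'E'
def cabinv(P):
    x,y,a,d=np.load('cab.npy'); c,s=np.cos(a),np.sin(a); return np.array([[c,s],[-s,c]])@(np.array(P)[:2]-[x,y])
def cabW(u,v,z):
    x,y,a,d=np.load('cab.npy'); c,s=np.cos(a),np.sin(a); return np.array([x+c*u-s*v,y+s*u+c*v,z])
E
python3 - <<'E'
from h import *
px=lambda L:np.array(L)/2.85+[80,70]
for n,L,z in (('case top outer FL,FR,BR,BL',[(284,519),(475,500),(463,388),(277,406)],.05),('side L outer/inner front,back',[(88,548),(100,547),(78,355),(90,355)],.064),('side R',[(484,515),(477,518),(468,322),(458,322)],.064),('div',[(282,520),(275,400)],.048)):
    print(n,[cabinv(p).round(4).tolist() for p in p2w('top',px(L),z)])
E
python3 - <<'E'
from h import *
im=snap('top','t3'); cr=im[180:280,150:260]; cv2.imwrite('pics/crop3.png',cv2.resize(cr,None,fx=6,fy=6,interpolation=cv2.INTER_CUBIC)[:,:,::-1])
E
```

```text
case top outer FL,FR,BR,BL [[-0.1564, 0.0018], [-0.1538, -0.1667], [-0.0548, -0.1642], [-0.0569, 0.0004]]
side L outer/inner front,back [[-0.1673, 0.1722], [-0.1672, 0.1616], [0.0015, 0.1694], [0.0005, 0.1587]]
side R [[-0.1669, -0.1739], [-0.169, -0.1677], [0.0015, -0.1738], [0.0022, -0.1651]]
div [[-0.1572, 0.004], [-0.0514, 0.0022]]
```

View pics/crop3.png

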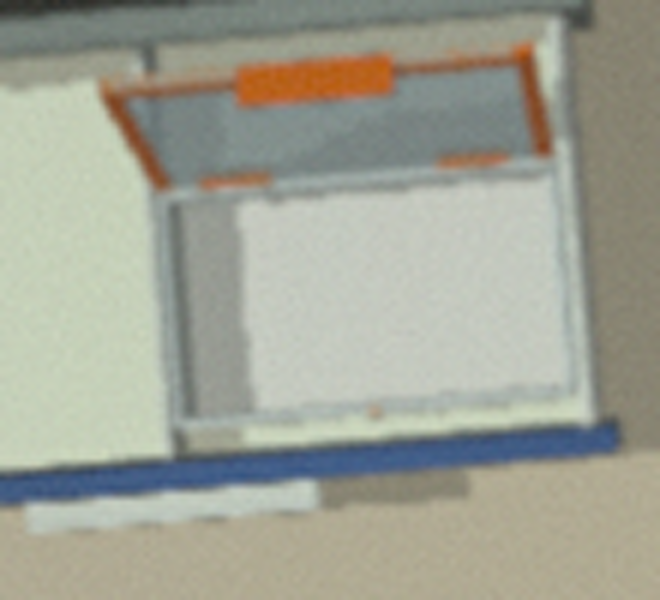

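```bash
python3 - <<'E'
from h import *
s=monitor.get_state(); M=R.from_quat(s['tool_rot']).as_matrix(); print('yaw of y',np.degrees(np.arctan2(M[1,1],M[0,1])), M.round(2))
goto([.45,-.22,.22],np.radians(36.1+90)); goto([.45,-.22,.22],np.radians(90))
E
```

```text
yaw of y 70.53176200074869 [[ 0.    0.33  0.94]
 [ 0.    0.94 -0.33]
 [-1.    0.   -0.  ]]
shift [  1.13 -58.25  49.76] rot [-0.97  0.   -0.  ] deg 55.6 rows 19.0
shift [  1.13 -58.25  49.76] rot [ 2.172 -0.    -0.   ] deg 124.4 rows 19.0
q [1.103 0.048 0.099 1.622 0.    1.443] tcp [0.175  0.495  0.2313]
shift [  1.13 -58.25  49.76] rot [-0.34  0.   -0.  ] deg 19.5 rows 19.0
shift [  1.13 -58.25  49.76] rot [ 2.802 -0.    -0.   ] deg 160.5 rows 23.0
q [1.103 0.048 0.099 1.622 0.    1.443] tcp [0.175  0.495  0.2313]
```

Call:
drive_tool --series '[[-1,[1,-58,50],[-0.34,0,0]],[-1,[1,-58,50],[-0.34,0,0]],[-1,[1,-58,50],[-0.34,0,0]],[-1,[1,-58,50],[-0.34,0,0]],[-1,[1,-58,50],[-0.34,0,0]],[-1,[1,-58,50],[-0.34,0,0]],[-1,[1,-58,50],[-0.34,0,0]],[-1,[1,-58,50],[-0.34,0,0]],[-1,[1,-58,50],[-0.34,0,0]],[-1,[1,-58,50],[-0.34,0,0]],[-1,[1,-58,50],[-0.34,0,0]],[-1,[1,-58,50],[-0.34,0,0]]]' --force 40

```text
time: 2.55
tcp_pos: [0.3556, 0.0305, 0.2253]
tool_rot: [0.0, 0.706, 0.0, 0.708]
ft_force: [1.6, 2.2, 0.2]
width: 0.0855
```

```bash
python3 - <<'E'
from h import *
goto([.45,-.22,.25],np.radians(90))
E
```

```text
shift [ -2.46 -25.05   9.44] rot [-0.     0.002 -0.   ] deg 0.1 rows 7.0
shift [ -2.46 -25.05   9.44] rot [ 3.142e+00 -0.000e+00 -3.000e-03] deg 180.0 rows 26.0
q [-0.103 -0.395 -0.297  1.667  0.    -0.103] tcp [0.3556 0.0305 0.2253]
```

Call:
drive_tool --series '[[-1,[-2.5,-25,9.5],[0,0,0]],[-1,[-2.5,-25,9.5],[0,0,0]],[-1,[-2.5,-25,9.5],[0,0,0]],[-1,[-2.5,-25,9.5],[0,0,0]],[-1,[-2.5,-25,9.5],[0,0,0]],[-1,[-2.5,-25,9.5],[0,0,0]],[-1,[-2.5,-25,9.5],[0,0,0]],[-1,[-2.5,-25,9.5],[0,0,0]],[-1,[-2.5,-25,9.5],[0,0,0]]]'

```text
time: 3.3
tcp_pos: [0.4502, -0.2182, 0.2494]
tool_rot: [0.001, 0.707, -0.0, 0.707]
ft_force: [-0.1, 1.8, -0.2]
width: 0.0854
```

```bash
python3 - <<'E'
from h import *
C=cam('wrist'); im=snap('wrist','w1')
for o in navy(im,C,'wrist',0.01): print(o)
E
```

```text
(array([149., 150.]), array([ 426.4, -363.9]), (111.3, 17.5), 173.9, np.int32(1407))
(array([322., 160.]), array([ 438. , -170.7]), (111.8, 14.6), 10.9, np.int32(1203))
(array([239., 157.]), array([ 433.5, -264.1]), (49.4, 21.7), 34.2, np.int32(749))
(array([275., 364.]), array([ 662.4, -219.8]), (853.0, 332.2), 90.0, np.int32(44970))
(array([334., 270.]), array([ 571. , -151.2]), (61.6, 22.4), 46.1, np.int32(668))
(array([268., 288.]), array([ 597.4, -244.2]), (47.8, 14.0), 84.3, np.int32(121))
```

View pics/w1.png

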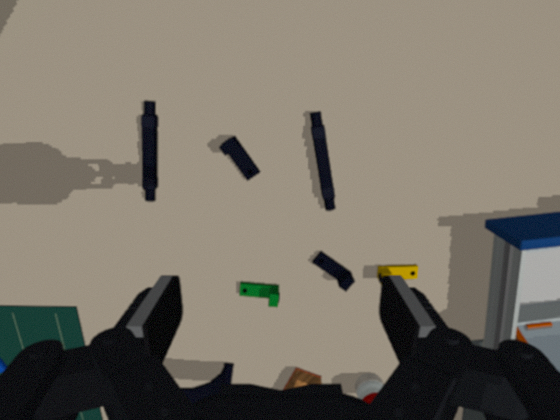

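Hanger B (navy, wrist picture (239,157)) has its upstand at the upper left. Hanger A at (334,270) has its upstand at the lower right, next to the yellow look-alike at (400,271). Hanger B goes first.

```bash
python3 - <<'E'
from h import *
goto([.428,-.268,.06],np.radians(125))
E
```

```text
shift [18.96 -5.11 -2.18] rot [-0.611 -0.    -0.001] deg 35.0 rows 5.0
shift [18.96 -5.11 -2.18] rot [ 2.53e+00 -2.00e-03  1.00e-03] deg 145.0 rows 21.0
q [-0.584 -0.011  0.076  1.659  0.    -0.584] tcp [ 0.45   -0.2172  0.2496]
```

Call:
drive_tool --series '[[0,[19,-5.1,-2.2],[-0.61,0,0]],[0,[19,-5.1,-2.2],[-0.61,0,0]],[0,[19,-5.1,-2.2],[-0.61,0,0]],[0,[19,-5.1,-2.2],[-0.61,0,0]],[0,[19,-5.1,-2.2],[-0.61,0,0]],[0,[19,-5.1,-2.2],[-0.61,0,0]],[0,[19,-5.1,-2.2],[-0.61,0,0]],[0,[19,-5.1,-2.2],[-0.61,0,0]]]'

```text
time: 4.02
tcp_pos: [0.4296, -0.2681, 0.0622]
tool_rot: [-0.213, 0.674, 0.211, 0.675]
ft_force: [0.4, -0.6, 0.7]
width: 0.0429
```

```bash
python3 - <<'E'
from h import *
C=cam('wrist'); im=snap('wrist','w2')
for o in navy(im,C,'wrist',0.008): print(o)
goto([.428,-.268,.0035],np.radians(125))
E
```

```text
(array([149., 134.]), array([ 427.6, -364.3]), (114.4, 16.5), 173.8, np.int32(5246))
(array([284., 240.]), array([ 432.2, -262.7]), (50.4, 19.0), 35.0, np.int32(2140))
(array([287., 366.]), array([ 499.2, -221.5]), (440.9, 147.8), 125.2, np.int32(39897))
shift [ 5.97  0.24 -0.16] rot [-0.001  0.002  0.005] deg 0.3 rows 2.0
shift [ 5.97  0.24 -0.16] rot [ 3.14e+00  8.00e-03 -3.00e-03] deg 179.9 rows 26.0
q [-0.691  0.028 -0.257  1.28   0.    -1.301] tcp [ 0.4304 -0.2688  0.0632]
```

View pics/w2.png

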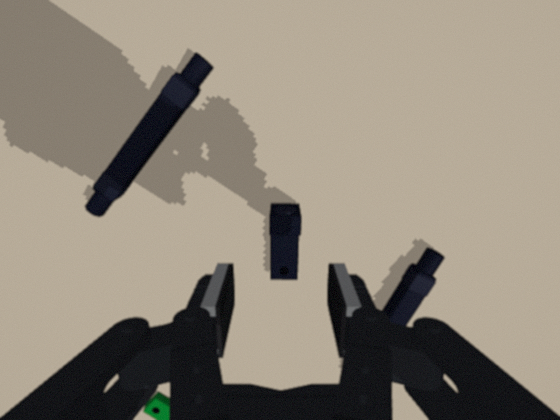

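Call:
drive_tool --series '[[0,[5.9,0.2,-0.2],[0,0,0]],[0,[5.9,0.2,-0.2],[0,0,0]],[0,[5.9,0.2,-0.2],[0,0,0]],[0,[5.9,0.2,-0.2],[0,0,0]],[0.7,[5.9,0.2,-0.2],[0,0,0]],[0.9,[5.9,0.2,-0.2],[0,0,0]],[0.9,[5.9,0.2,-0.2],[0,0,0]],[0.9,[5.9,0.2,-0.2],[0,0,0]],[0.9,[5.9,0.2,-0.2],[0,0,0]],[0.9,[-4,0.2,-0.2],[0,0,0]],[0.9,[-9,0.2,-0.2],[0,0,0]],[0.9,[-9,0.2,-0.2],[0,0,0]]]'

```text
time: 5.07
tcp_pos: [0.4249, -0.2674, 0.1272]
tool_rot: [-0.212, 0.675, 0.213, 0.674]
ft_force: [1.1, -1.4, 0.7]
width: 0.0169
```

```bash
python3 - <<'E'
from h import *
snap('wrist','w3'); print(monitor.get_state()['width'])
x,y,a,d=np.load('cab.npy')
goto(cabW(-.105,-.083-.04,.14),a+np.pi/2)
E
```

```text
0.017056307399647957
shift [-0.38 21.55 32.33] rot [0.502 0.008 0.014] deg 28.8 rows 10.0
shift [-0.38 21.55 32.33] rot [-2.639 -0.019  0.011] deg 151.2 rows 22.0
q [-0.695 -0.015 -0.149  1.42  -0.    -1.305] tcp [ 0.4296 -0.2713  0.1382]
```

View pics/w3.png

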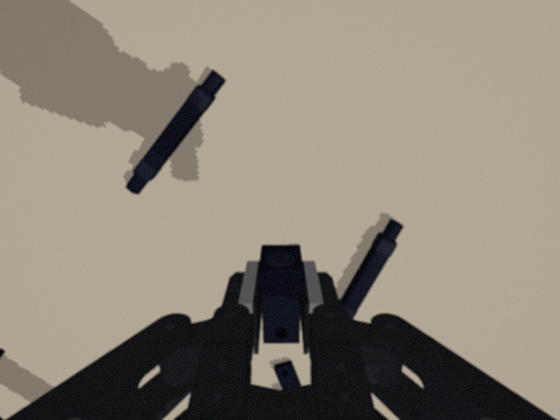

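Hanger B is held at width 17 mm, upstand towards the front. Next I'll carry it to the right half of the case.

Call:
drive_tool --series '[[0.9,[-0.5,21.5,32],[0.5,0,0]],[0.9,[-0.5,21.5,32],[0.5,0,0]],[0.9,[-0.5,21.5,32],[0.5,0,0]],[0.9,[-0.5,21.5,32],[0.5,0,0]],[0.9,[-0.5,21.5,32],[0.5,0,0]],[0.9,[-0.5,21.5,32],[0.5,0,0]],[0.9,[-0.5,21.5,32],[0.5,0,0]],[0.9,[-0.5,21.5,32],[0.5,0,0]],[0.9,[-0.5,21.5,32],[0.5,0,0]],[0.9,[-0.5,21.5,32],[0.5,0,0]],[0.9,[-0.5,21.5,32],[0.5,0,0]],[0.9,[-0.5,21.5,32],[0.5,0,0]]]'

```text
time: 6.12
tcp_pos: [0.5651, 0.0932, 0.1312]
tool_rot: [-0.04, 0.706, 0.04, 0.706]
ft_force: [-0.8, 0.2, -0.7]
width: 0.0166
```

```bash
python3 - <<'E'
from h import *
snap('wrist','w4'); print(monitor.get_state()['width'])
x,y,a,d=np.load('cab.npy')
goto(cabW(-.110,-.083-.04,.022),a+np.pi/2)
E
```

```text
0.01706523730723858
shift [10.91 -0.2   0.12] rot [0.004 0.    0.001] deg 0.2 rows 3.0
shift [10.91 -0.2   0.12] rot [-3.138e+00 -1.000e-03  0.000e+00] deg 179.8 rows 26.0
q [ 4.400e-02  1.710e-01  3.300e-02  1.433e+00 -1.000e-03 -6.700e-02] tcp [0.5648 0.0919 0.1311]
```

View pics/w4.png

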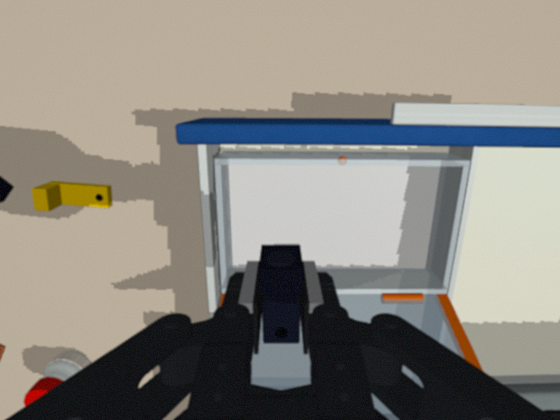

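```bash
python3 - <<'E'
from h import *
for p in p2w('wrist',[(216,156),(469,159),(341,160)],.05): print(cabinv(p).round(4))
for p in p2w('wrist',[(182,142),(220,145),(469,143)],.075): print('panel',cabinv(p).round(4))
for p in p2w('wrist',[(231,166)],.017): print('floor corner',cabinv(p).round(4))
E
```

```text
[-0.1552 -0.1628]
[-0.1544  0.0036]
[-0.153  -0.0811]
panel [-0.1672 -0.1772]
panel [-0.1655 -0.1554]
panel [-0.1677 -0.0118]
floor corner [-0.1425 -0.158 ]
```

Call:
drive_tool --series '[[0.9,[4,0.1,0.1],[0,0,0]],[0.9,[8,0.1,0.1],[0,0,0]],[0.9,[10.8,0.1,0.1],[0,0,0]],[0.9,[10.8,0.1,0.1],[0,0,0]],[0.9,[10.8,0.1,0.1],[0,0,0]],[0.3,[10.8,0.1,0.1],[0,0,0]],[0.3,[10.8,0.1,0.1],[0,0,0]],[0.3,[10.8,0.1,0.1],[0,0,0]],[0.3,[6.5,0.1,0.1],[0,0,0]],[0.3,[2,0.1,0.1],[0,0,0]],[0.3,[-2,0.1,0.1],[0,0,0]],[0.3,[-2,0.1,0.1],[0,0,0]]]'

```text
time: 7.17
tcp_pos: [0.5708, 0.0928, 0.1618]
tool_rot: [-0.039, 0.7, 0.039, 0.712]
ft_force: [1.0, -0.2, 1.5]
width: 0.0299
```

```bash
python3 - <<'E'
from h import *
snap('wrist','w5'); print(monitor.get_state()['width'])
im=snap('top','t5');C=cam('top')
for o in navy(im,C,'top',.01): print(o)
goto([.568,-.152,.14],np.radians(47+90))
E
```

```text
0.029783448632776478
(array([171., 139.]), array([807. , 259.5]), (366.1, 235.0), 96.2, np.int32(10563))
(array([398., 170.]), array([ 734.3, -351. ]), (126.4, 40.1), 81.3, np.int32(490))
(array([228., 300.]), array([363.1,  75.4]), (582.0, 70.2), 5.3, np.int32(1373))
(array([165., 226.]), array([563.2, 244.2]), (161.7, 45.0), 178.6, np.int32(197))
(array([322., 230.]), array([ 570.1, -153.9]), (43.9, 13.1), 54.5, np.int32(76))
(array([400., 286.]), array([ 427.2, -363.2]), (106.3, 13.1), 173.8, np.int32(177))
(array([328., 281.]), array([ 436.6, -170.7]), (56.6, 8.2), 11.6, np.int32(49))
shift [  1.56 -24.32  -2.74] rot [-0.71   0.008  0.004] deg 40.7 rows 6.0
shift [  1.56 -24.32  -2.74] rot [ 2.431  0.005 -0.011] deg 139.3 rows 20.0
q [ 0.045  0.166  0.077  1.473 -0.    -0.065] tcp [0.5684 0.0928 0.1557]
```

View pics/w5.png

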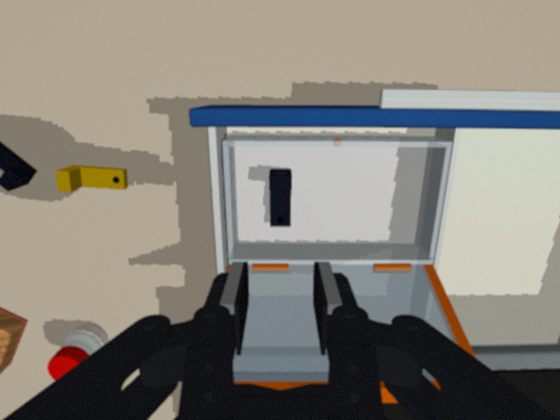

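Call:
drive_tool --series '[[0.3,[1.5,-24.3,-2.7],[-0.71,0,0]],[0.3,[1.5,-24.3,-2.7],[-0.71,0,0]],[0.3,[1.5,-24.3,-2.7],[-0.71,0,0]],[0.3,[1.5,-24.3,-2.7],[-0.71,0,0]],[0.3,[1.5,-24.3,-2.7],[-0.71,0,0]],[0.3,[1.5,-24.3,-2.7],[-0.71,0,0]],[0.3,[1.5,-24.3,-2.7],[-0.71,0,0]],[0.3,[1.5,-24.3,-2.7],[-0.71,0,0]],[0.3,[1.5,-24.3,-2.7],[-0.71,0,0]],[0.3,[1.5,-24.3,-2.7],[-0.71,0,0]]]'

```text
time: 8.1
tcp_pos: [0.5648, -0.1507, 0.1348]
tool_rot: [-0.281, 0.649, 0.283, 0.648]
ft_force: [0.3, 0.2, 0.1]
width: 0.03
```

```bash
python3 - <<'E'
from h import *
C=cam('wrist'); im=snap('wrist','w6')
for o in navy(im,C,'wrist',0.008): print(o)
E
```

```text
(array([391.,  65.]), array([ 437.1, -170.5]), (113.3, 15.9), 10.9, np.int32(3180))
(array([165., 133.]), array([ 592.2, -250.9]), (30.7, 1.0), 84.0, np.int32(47))
(array([145., 129.]), array([ 601.3, -263.7]), (5.6, 4.5), 136.6, np.int32(47))
(array([183., 161.]), array([ 598. , -227.7]), (12.9, 7.0), 89.6, np.int32(129))
(array([272., 205.]), array([ 572.1, -151.5]), (57.8, 18.3), 51.8, np.int32(1429))
(array([ 15., 213.]), array([ 734.4, -297.6]), (38.9, 24.4), 171.4, np.int32(860))
(array([291., 369.]), array([662.7, -41.6]), (597.3, 194.6), 136.9, np.int32(40167))
(array([120., 312.]), array([ 744.4, -173.5]), (14.3, 5.7), 120.8, np.int32(49))
```

View pics/w6.png

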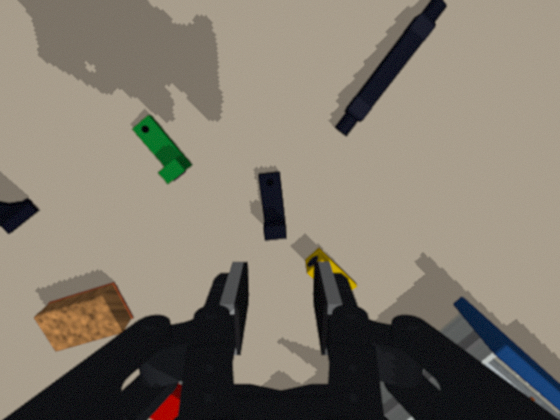

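```bash
python3 - <<'E'
from h import *
P=p2w('wrist',[(260,174),(279,172),(308,264),(320,249)],np.array([.008,.008,.0,.02])); print(P.round(4))
e=(P[0]+P[1])/2; th=np.radians(52); u=np.array([np.cos(th),np.sin(th),0]); c=e+u*.025; print('centre',c)
v=np.array([-u[1],u[0],0]); print('yellow rel', [(np.dot(p-c,u).round(4),np.dot(p-c,v).round(4)) for p in P[2:]])
g=c+u*.002; g[2]=.0035; goto(g,th+np.pi/2)
E
```

```text
[[ 0.5613 -0.1773  0.008 ]
 [ 0.5491 -0.1682  0.008 ]
 [ 0.5881 -0.0883  0.    ]
 [ 0.5664 -0.1004  0.02  ]]
centre [ 0.57061527 -0.15303675  0.008     ]
yellow rel [(np.float64(0.0618), np.float64(0.026)), (np.float64(0.0389), np.float64(0.0357))]
shift [13.17 -0.59  0.38] rot [-0.086 -0.    -0.002] deg 4.9 rows 4.0
shift [13.17 -0.59  0.38] rot [ 3.055e+00 -3.000e-03  0.000e+00] deg 175.1 rows 25.0
q [-3.750e-01  2.040e-01  8.000e-02  1.448e+00  1.000e-03 -1.196e+00] tcp [ 0.5651 -0.1504  0.1352]
```

Call:
drive_tool --series '[[0.3,[4,-0.6,0.4],[-0.086,0,0]],[0.3,[8,-0.6,0.4],[-0.086,0,0]],[0.3,[11,-0.6,0.4],[-0.086,0,0]],[0.3,[13.1,-0.6,0.4],[-0.086,0,0]],[0.3,[13.1,-0.6,0.4],[-0.086,0,0]],[0.3,[13.1,-0.6,0.4],[-0.086,0,0]],[0.9,[13.1,-0.6,0.4],[-0.086,0,0]],[0.9,[13.1,-0.6,0.4],[-0.086,0,0]],[0.9,[13.1,-0.6,0.4],[-0.086,0,0]],[0.9,[9,-0.6,0.4],[-0.086,0,0]],[0.9,[4,-0.6,0.4],[-0.086,0,0]],[0.9,[-1,-0.6,0.4],[-0.086,0,0]]]'

```text
time: 9.15
tcp_pos: [0.5713, -0.1524, 0.1296]
tool_rot: [-0.309, 0.636, 0.31, 0.635]
ft_force: [1.3, -0.4, -0.1]
width: 0.0161
```

```bash
python3 - <<'E'
from h import *
snap('wrist','w7'); print(monitor.get_state()['width'])
x,y,a,d=np.load('cab.npy')
goto(cabW(-.105,-.080+.04,.14),a+np.pi/2)
E
```

```text
0.01634628073076481
shift [-0.04 21.35 24.88] rot [0.799 0.01  0.012] deg 45.8 rows 8.0
shift [-0.04 21.35 24.88] rot [-2.343 -0.015  0.013] deg 134.2 rows 19.0
q [-0.374  0.217  0.107  1.445 -0.    -1.28 ] tcp [ 0.5769 -0.1546  0.1416]
```

View pics/w7.png

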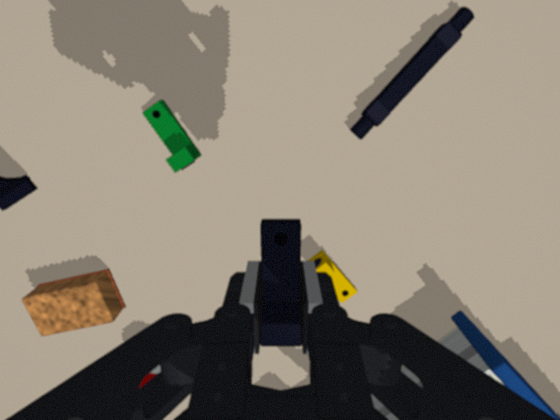

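Call:
drive_tool --series '[[0.9,[0,21.3,24.5],[0.8,0,0]],[0.9,[0,21.3,24.5],[0.8,0,0]],[0.9,[0,21.3,24.5],[0.8,0,0]],[0.9,[0,21.3,24.5],[0.8,0,0]],[0.9,[0,21.3,24.5],[0.8,0,0]],[0.9,[0,21.3,24.5],[0.8,0,0]],[0.9,[0,21.3,24.5],[0.8,0,0]],[0.9,[0,21.3,24.5],[0.8,0,0]],[0.9,[0,21.3,24.5],[0.8,0,0]],[0.9,[0,21.3,24.5],[0.8,0,0]],[0.9,[0,21.3,24.5],[0.8,0,0]],[0.9,[0,21.3,24.5],[0.8,0,0]]]'

```text
time: 10.2
tcp_pos: [0.5562, 0.17, 0.1293]
tool_rot: [-0.037, 0.706, 0.037, 0.706]
ft_force: [0.2, -0.4, 0.4]
width: 0.0164
```

```bash
python3 - <<'E'
from h import *
snap('wrist','w8'); print(monitor.get_state()['width'])
x,y,a,d=np.load('cab.npy')
goto(cabW(-.104,-.080+.035,.022),a+np.pi/2)
E
```

```text
0.01631418423010314
shift [10.72 -0.22  0.73] rot [-0.003  0.     0.001] deg 0.2 rows 3.0
shift [10.72 -0.22  0.73] rot [ 3.138e+00  1.000e-03 -0.000e+00] deg 179.8 rows 26.0
q [ 1.810e-01  1.960e-01  5.800e-02  1.433e+00 -1.000e-03  7.700e-02] tcp [0.5562 0.1697 0.1292]
```

View pics/w8.png

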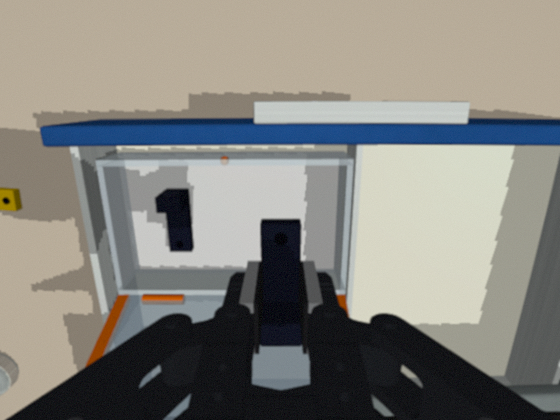

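Call:
drive_tool --series '[[0.9,[4,-0.2,0.7],[0,0,0]],[0.9,[8,-0.2,0.7],[0,0,0]],[0.9,[10.6,-0.2,0.7],[0,0,0]],[0.9,[10.6,-0.2,0.7],[0,0,0]],[0.9,[10.6,-0.2,0.7],[0,0,0]],[0.3,[10.6,-0.2,0.7],[0,0,0]],[0.3,[10.6,-0.2,0.7],[0,0,0]],[0.3,[10.6,-0.2,0.7],[0,0,0]],[0.3,[6.5,-0.2,0.7],[0,0,0]],[0.3,[2,-0.2,0.7],[0,0,0]],[0.3,[-2,-0.2,0.7],[0,0,0]],[0.3,[-2,-0.2,0.7],[0,0,0]]]'

```text
time: 11.25
tcp_pos: [0.5686, 0.171, 0.1607]
tool_rot: [-0.037, 0.7, 0.038, 0.712]
ft_force: [1.8, 1.3, 1.7]
width: 0.03
```

```bash
python3 - <<'E'
from h import *
snap('wrist','w9'); print(monitor.get_state()['width'])
im=snap('top','t9');C=cam('top')
for o in navy(im,C,'top',.01): print(o)
goto([.438,-.1705,.14],np.radians(10.8+90))
E
```

```text
0.029923901448682892
(array([171., 139.]), array([806.9, 259.7]), (366.3, 234.5), 96.3, np.int32(10535))
(array([398., 170.]), array([ 734.1, -351.3]), (125.9, 39.5), 81.1, np.int32(436))
(array([146., 203.]), array([619.4, 307.5]), (67.8, 13.2), 2.2, np.int32(44))
(array([176., 287.]), array([365.7, 194.2]), (597.7, 131.1), 8.0, np.int32(3585))
(array([ 99., 235.]), array([548.5, 427.4]), (161.9, 27.6), 5.2, np.int32(192))
(array([228., 227.]), array([572.5,  93. ]), (41.6, 10.4), 1.6, np.int32(72))
(array([105., 278.]), array([434.8, 413.1]), (53.6, 10.1), 20.5, np.int32(57))
(array([400., 287.]), array([ 426.1, -363.1]), (104.0, 11.7), 173.8, np.int32(149))
(array([328., 281.]), array([ 437.1, -171.1]), (55.7, 9.5), 10.7, np.int32(66))
shift [  1.24 -32.55 -16.35] rot [-0.082  0.009 -0.   ] deg 4.7 rows 9.0
shift [  1.24 -32.55 -16.35] rot [ 3.059 -0.    -0.014] deg 175.3 rows 25.0
q [ 0.179  0.206  0.119  1.475 -0.     0.073] tcp [0.5659 0.1705 0.154 ]
```

View pics/w9.png

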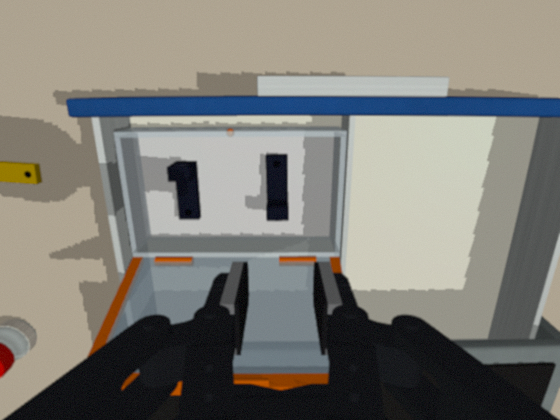

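View pics/t9.png

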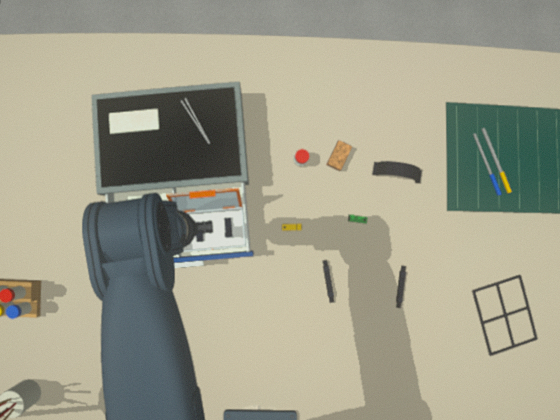

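Both hangers lie in the case, at (187,190) and (277,187) in the wrist picture. Now the near beam at top pixel (329,281).

Call:
drive_tool --series '[[0.3,[1.5,-32.5,-16.3],[-0.082,0,0]],[0.3,[1.5,-32.5,-16.3],[-0.082,0,0]],[0.3,[1.5,-32.5,-16.3],[-0.082,0,0]],[0.3,[1.5,-32.5,-16.3],[-0.082,0,0]],[0.3,[1.5,-32.5,-16.3],[-0.082,0,0]],[0.3,[1.5,-32.5,-16.3],[-0.082,0,0]],[0.3,[1.5,-32.5,-16.3],[-0.082,0,0]],[0.3,[1.5,-32.5,-16.3],[-0.082,0,0]],[0.3,[1.5,-32.5,-16.3],[-0.082,0,0]],[0.3,[1.5,-32.5,-16.3],[-0.082,0,0]],[0.3,[1.5,-32.5,-16.3],[-0.082,0,0]],[0.3,[1.5,-32.5,-16.3],[-0.082,0,0]]]'

```text
time: 12.35
tcp_pos: [0.4349, -0.1698, 0.1331]
tool_rot: [-0.066, 0.705, 0.067, 0.703]
ft_force: [-0.6, 0.7, -0.4]
width: 0.0298
```

```bash
python3 - <<'E'
from h import *
C=cam('wrist'); im=snap('wrist','w10')
for o in navy(im,C,'wrist',0.01): print(o)
goto([.438,-.1705,.0035],np.radians(10.8+90))
E
```

```text
(array([ 39., 144.]), array([ 426.7, -363.2]), (113.1, 22.3), 174.3, np.int32(3470))
(array([278., 201.]), array([ 438.3, -170.3]), (112.4, 13.5), 10.4, np.int32(2154))
(array([304., 367.]), array([ 578.2, -142.6]), (589.0, 186.2), 100.8, np.int32(43406))
shift [12.99 -0.18  0.26] rot [ 0.001 -0.001 -0.002] deg 0.1 rows 4.0
shift [12.99 -0.18  0.26] rot [-3.141e+00  2.000e-03 -1.000e-03] deg 180.0 rows 26.0
q [-5.150e-01 -1.010e-01 -2.410e-01  1.432e+00  1.000e-03 -7.040e-01] tcp [ 0.4353 -0.1694  0.1334]
```

View pics/w10.png

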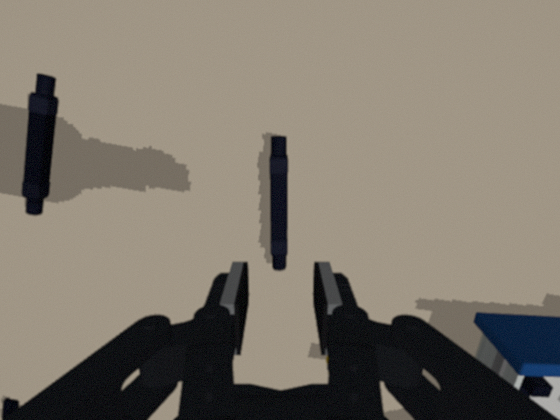

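Call:
drive_tool --series '[[0.3,[4,-0.1,0.3],[0,0,0]],[0.3,[8,-0.1,0.3],[0,0,0]],[0.3,[11,-0.1,0.3],[0,0,0]],[0.3,[13,-0.1,0.3],[0,0,0]],[0.3,[13,-0.1,0.3],[0,0,0]],[0.3,[13,-0.1,0.3],[0,0,0]],[0.9,[13,-0.1,0.3],[0,0,0]],[0.9,[13,-0.1,0.3],[0,0,0]],[0.9,[13,-0.1,0.3],[0,0,0]],[0.9,[9,-0.1,0.3],[0,0,0]],[0.9,[4,-0.1,0.3],[0,0,0]],[0.9,[-1,-0.1,0.3],[0,0,0]]]'

```text
time: 13.4
tcp_pos: [0.4374, -0.1699, 0.1278]
tool_rot: [-0.066, 0.705, 0.067, 0.703]
ft_force: [2.1, -1.3, -0.4]
width: 0.0128
```

```bash
python3 - <<'E'
from h import *
snap('wrist','w11'); print(monitor.get_state()['width'])
x,y,a,d=np.load('cab.npy')
goto(cabW(-.092,.083+.035,.14),a+np.pi/2)
E
```

```text
0.012328148564480943
shift [-0.35 47.39 20.79] rot [0.081 0.011 0.009] deg 4.7 rows 13.0
shift [-0.35 47.39 20.79] rot [-3.061 -0.014  0.018] deg 175.4 rows 25.0
q [-0.514 -0.098 -0.228  1.426 -0.    -0.702] tcp [ 0.4428 -0.173   0.1387]
```

View pics/w11.png

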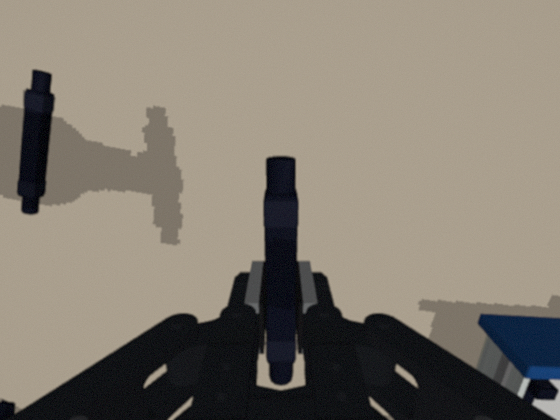

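Call:
drive_tool --series '[[0.9,[-1.5,47,20],[0.08,0,0]],[0.9,[-1.5,47,20],[0.08,0,0]],[0.9,[-1.5,47,20],[0.08,0,0]],[0.9,[-1.5,47,20],[0.08,0,0]],[0.9,[-1.5,47,20],[0.08,0,0]],[0.9,[-1.5,47,20],[0.08,0,0]],[0.9,[-1.5,47,20],[0.08,0,0]],[0.9,[-1.5,47,20],[0.08,0,0]],[0.9,[-1.5,47,20],[0.08,0,0]],[0.9,[-1.5,47,20],[0.08,0,0]],[0.9,[-1.5,47,20],[0.08,0,0]],[0.9,[-1.5,47,20],[0.08,0,0]]]'

```text
time: 14.45
tcp_pos: [0.5449, 0.3199, 0.1422]
tool_rot: [-0.038, 0.706, 0.038, 0.706]
ft_force: [1.2, -0.7, 0.3]
width: 0.0125
```

```bash
python3 - <<'E'
from h import *
print(monitor.get_state()['width'])
x,y,a,d=np.load('cab.npy')
goto(cabW(-.092,.083+.035,.14),a+np.pi/2)
E
```

```text
0.012476719242601866
shift [0.22 1.01 1.45] rot [ 0.001  0.001 -0.   ] deg 0.1 rows 1.0
shift [0.22 1.01 1.45] rot [-3.141e+00  0.000e+00  1.000e-03] deg 179.9 rows 26.0
q [ 0.425  0.325  0.239  1.484 -0.     0.316] tcp [0.5449 0.3199 0.1422]
```

Call:
drive_tool --series '[[0.9,[0.2,1,1.4],[0,0,0]],[0.9,[0.2,1,1.4],[0,0,0]],[0.9,[0.2,1,1.4],[0,0,0]]]'

```text
time: 14.7
tcp_pos: [0.5574, 0.3297, 0.1392]
tool_rot: [-0.039, 0.706, 0.038, 0.706]
ft_force: [0.2, 0.3, -0.6]
width: 0.0126
```

```bash
python3 - <<'E'
from h import *
print(monitor.get_state()['width']); snap('wrist','w12')
x,y,a,d=np.load('cab.npy')
goto(cabW(-.092,.083+.035,.020),a+np.pi/2)
print(w2p('wrist',[cabW(-d,.162,.064),cabW(-d,.162,.014),cabW(-d,.004,.014),cabW(-.12,.118,.014)]))
E
```

```text
0.01263942777033009
shift [11.96  0.27  0.14] rot [ 0.001 -0.001  0.001] deg 0.1 rows 3.0
shift [11.96  0.27  0.14] rot [-3.141e+00 -1.000e-03 -2.000e-03] deg 179.9 rows 26.0
q [ 0.43   0.369  0.289  1.493 -0.     0.321] tcp [0.5573 0.3288 0.1396]
[[356.11075613 109.15102662]
 [342.32929905 107.39460146]
 [132.71378182 107.63319781]
 [283.42900435 169.34591839]]
```

View pics/w12.png

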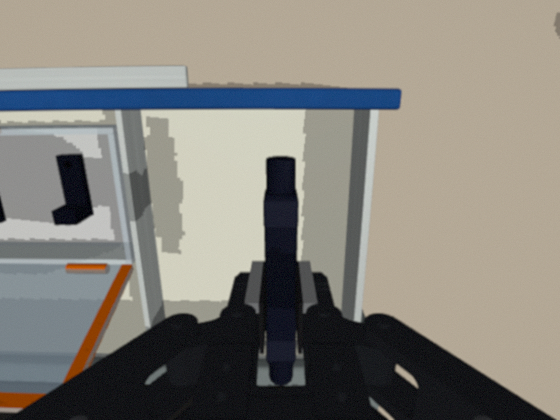

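Call:
drive_tool --series '[[0.9,[4,0.1,0.1],[0,0,0]],[0.9,[8,0.1,0.1],[0,0,0]],[0.9,[11.8,0.1,0.1],[0,0,0]],[0.9,[11.8,0.1,0.1],[0,0,0]],[0.9,[11.8,0.1,0.1],[0,0,0]],[0.3,[11.8,0.1,0.1],[0,0,0]],[0.3,[11.8,0.1,0.1],[0,0,0]],[0.3,[11.8,0.1,0.1],[0,0,0]],[0.3,[6.5,0.1,0.1],[0,0,0]],[0.3,[2,0.1,0.1],[0,0,0]],[0.3,[-2,0.1,0.1],[0,0,0]],[0.3,[-2,0.1,0.1],[0,0,0]]]'

```text
time: 15.75
tcp_pos: [0.5621, 0.3316, 0.1706]
tool_rot: [-0.036, 0.701, 0.04, 0.711]
ft_force: [0.6, 0.5, 1.6]
width: 0.0299
```

```bash
python3 - <<'E'
from h import *
snap('wrist','w13'); print(monitor.get_state()['width'])
im=snap('top','t13');C=cam('top')
for o in navy(im,C,'top',.01): print(o)
goto([.45,-.1,.20],np.radians(90))
goto([.4265,-.3632,.14],np.radians(84))
E
```

```text
0.02982942788308813
(array([171., 139.]), array([807.2, 259.7]), (367.1, 235.5), 96.3, np.int32(10679))
(array([397., 170.]), array([ 733.6, -351.1]), (126.6, 41.6), 81.1, np.int32(564))
(array([ 67., 284.]), array([390.4, 444.8]), (691.0, 293.6), 26.4, np.int32(9907))
(array([137., 231.]), array([556.4, 330.9]), (105.0, 12.0), 6.1, np.int32(165))
(array([228., 228.]), array([569.8,  93. ]), (46.8, 13.6), 6.3, np.int32(95))
(array([199., 232.]), array([557.3, 168.4]), (44.4, 14.9), 12.0, np.int32(90))
(array([401., 286.]), array([ 426. , -363.6]), (104.0, 12.7), 173.7, np.int32(169))
(array([505., 315.]), array([ 351.1, -657.1]), (182.6, 142.9), 17.2, np.int32(396))
shift [ -3.53 -41.68 -15.76] rot [ 0.108  0.013 -0.005] deg 6.2 rows 11.0
shift [ -3.53 -41.68 -15.76] rot [-3.033  0.007  0.019] deg 173.8 rows 25.0
q [ 0.43   0.366  0.343  1.534 -0.     0.322] tcp [0.5621 0.3316 0.1684]
shift [  2.29 -67.62 -21.01] rot [ 0.213  0.012 -0.005] deg 12.2 rows 17.0
shift [  2.29 -67.62 -21.01] rot [-2.929  0.008  0.018] deg 167.8 rows 24.0
q [ 0.43   0.366  0.343  1.534 -0.     0.322] tcp [0.5621 0.3316 0.1684]
```

View pics/w13.png

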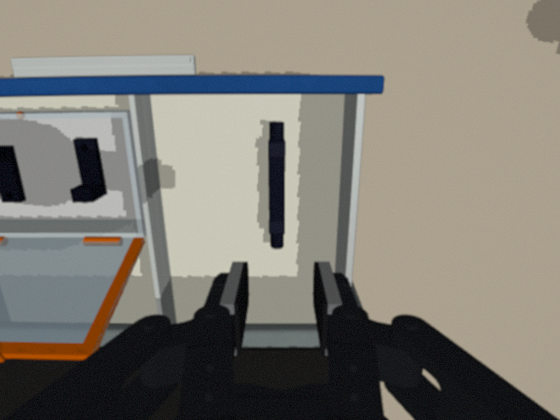

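The beam lies flat in the bay at (277,185). Next is the second beam at top pixel (401,286).

Call:
drive_tool --series '[[0.3,[2,-67.5,-21],[0.21,0,0]],[0.3,[2,-67.5,-21],[0.21,0,0]],[0.3,[2,-67.5,-21],[0.21,0,0]],[0.3,[2,-67.5,-21],[0.21,0,0]],[0.3,[2,-67.5,-21],[0.21,0,0]],[0.3,[2,-67.5,-21],[0.21,0,0]],[0.3,[2,-67.5,-21],[0.21,0,0]],[0.3,[2,-67.5,-21],[0.21,0,0]],[0.3,[2,-67.5,-21],[0.21,0,0]],[0.3,[2,-67.5,-21],[0.21,0,0]],[0.3,[2,-67.5,-21],[0.21,0,0]],[0.3,[2,-67.5,-21],[0.21,0,0]]]'

```text
time: 16.85
tcp_pos: [0.4614, -0.1621, 0.1458]
tool_rot: [0.036, 0.706, -0.036, 0.706]
ft_force: [1.4, -0.2, 0.6]
width: 0.03
```

```bash
python3 - <<'E'
from h import *
goto([.4265,-.3632,.14],np.radians(84))
E
```

```text
shift [  0.58 -20.36  -1.42] rot [ 0.003 -0.    -0.   ] deg 0.2 rows 5.0
shift [  0.58 -20.36  -1.42] rot [-3.139  0.    -0.   ] deg 179.8 rows 26.0
q [-0.475 -0.048 -0.166  1.452 -0.    -0.373] tcp [ 0.4614 -0.1621  0.1458]
```

Call:
drive_tool --series '[[0.3,[0.6,-20.3,-1.4],[0,0,0]],[0.3,[0.6,-20.3,-1.4],[0,0,0]],[0.3,[0.6,-20.3,-1.4],[0,0,0]],[0.3,[0.6,-20.3,-1.4],[0,0,0]],[0.3,[0.6,-20.3,-1.4],[0,0,0]],[0.3,[0.6,-20.3,-1.4],[0,0,0]],[0.3,[0.6,-20.3,-1.4],[0,0,0]],[0.3,[0.6,-20.3,-1.4],[0,0,0]]]'

```text
time: 17.52
tcp_pos: [0.4275, -0.3603, 0.1395]
tool_rot: [0.037, 0.707, -0.036, 0.706]
ft_force: [0.1, -0.0, -0.1]
width: 0.0297
```

```bash
python3 - <<'E'
from h import *
C=cam('wrist'); im=snap('wrist','w14')
o=[o for o in navy(im,C,'wrist',0.01) if 90<o[2][0]<130]; print(o)
o=o[0]; goto([o[1][0]/1000,o[1][1]/1000,.0035],np.radians(o[3]-90))
E
```

```text
[(array([275., 195.]), array([ 426.9, -364.4]), (112.1, 13.7), 174.2, np.int32(2117))]
shift [13.63 -0.49 -0.04] rot [ 0.    -0.001 -0.001] deg 0.1 rows 4.0
shift [13.63 -0.49 -0.04] rot [-3.141e+00  2.000e-03 -1.000e-03] deg 180.0 rows 26.0
q [-0.819  0.136  0.012  1.448  0.    -0.718] tcp [ 0.4279 -0.3598  0.1398]
```

View pics/w14.png

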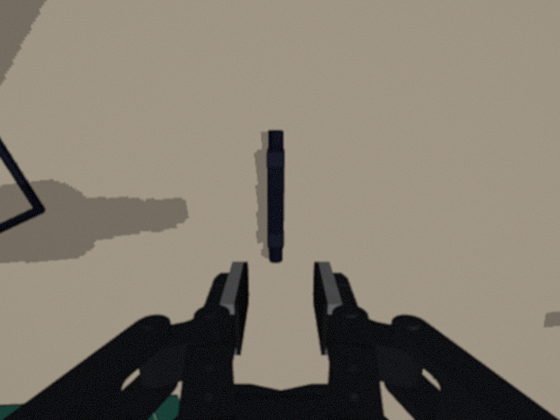

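Call:
drive_tool --series '[[0.3,[4,-0.4,0],[0,0,0]],[0.3,[8,-0.4,0],[0,0,0]],[0.3,[11.5,-0.4,0],[0,0,0]],[0.3,[13.6,-0.4,0],[0,0,0]],[0.3,[13.6,-0.4,0],[0,0,0]],[0.3,[13.6,-0.4,0],[0,0,0]],[0.9,[13.6,-0.4,0],[0,0,0]],[0.9,[13.6,-0.4,0],[0,0,0]],[0.9,[13.6,-0.4,0],[0,0,0]],[0.9,[9,-0.4,0],[0,0,0]],[0.9,[4,-0.4,0],[0,0,0]],[0.9,[0,-0.4,0],[0,0,0]]]'

```text
time: 18.57
tcp_pos: [0.4266, -0.3637, 0.1293]
tool_rot: [0.037, 0.707, -0.035, 0.705]
ft_force: [0.7, -1.3, -0.4]
width: 0.0123
```

```bash
python3 - <<'E'
from h import *
snap('wrist','w15'); print(monitor.get_state()['width'])
x,y,a,d=np.load('cab.npy')
goto(cabW(-.092,.083-.035,.14),a+np.pi/2)
E
```

```text
0.012598582962691965
shift [-0.46 64.05  7.04] rot [-0.209  0.01   0.011] deg 12.0 rows 16.0
shift [-0.46 64.05  7.04] rot [ 2.932  0.016 -0.015] deg 168.0 rows 24.0
q [-0.826  0.138  0.016  1.434 -0.    -0.724] tcp [ 0.4308 -0.3682  0.141 ]
```

View pics/w15.png

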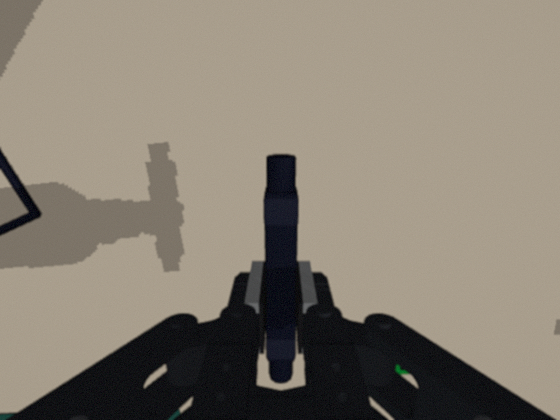

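Call:
drive_tool --series '[[0.9,[-0.5,65,6.8],[-0.21,0,0]],[0.9,[-0.5,65,6.8],[-0.21,0,0]],[0.9,[-0.5,65,6.8],[-0.21,0,0]],[0.9,[-0.5,65,6.8],[-0.21,0,0]],[0.9,[-0.5,65,6.8],[-0.21,0,0]],[0.9,[-0.5,65,6.8],[-0.21,0,0]],[0.9,[-0.5,65,6.8],[-0.21,0,0]],[0.9,[-0.5,65,6.8],[-0.21,0,0]],[0.9,[-0.5,65,6.8],[-0.21,0,0]],[0.9,[-0.5,65,6.8],[-0.21,0,0]],[0.9,[-0.5,65,6.8],[-0.21,0,0]],[0.9,[-0.5,65,6.8],[-0.21,0,0]]]'

```text
time: 19.62
tcp_pos: [0.5299, 0.1267, 0.1332]
tool_rot: [-0.038, 0.706, 0.038, 0.706]
ft_force: [1.4, -0.8, -0.2]
width: 0.0128
```

```bash
python3 - <<'E'
from h import *
print(monitor.get_state()['width'])
x,y,a,d=np.load('cab.npy')
goto(cabW(-.092,.058,.14),a+np.pi/2)
E
```

```text
0.012789232941256402
shift [-0.68 14.05  5.02] rot [0.001 0.001 0.   ] deg 0.1 rows 4.0
shift [-0.68 14.05  5.02] rot [-3.141e+00 -0.000e+00  2.000e-03] deg 180.0 rows 26.0
q [ 0.112  0.099 -0.042  1.429 -0.     0.003] tcp [0.5299 0.1267 0.1332]
```

Call:
drive_tool --series '[[0.9,[-0.7,14,0],[0,0,0]],[0.9,[-0.7,14,2],[0,0,0]],[0.9,[-0.7,14,5],[0,0,0]],[0.9,[-0.7,14,5],[0,0,0]],[0.9,[-0.7,14,5],[0,0,0]],[0.9,[-0.7,14,5],[0,0,0]],[0.9,[-0.7,14,5],[0,0,0]]]'

```text
time: 20.2
tcp_pos: [0.564, 0.2687, 0.1396]
tool_rot: [-0.039, 0.706, 0.038, 0.706]
ft_force: [-0.3, -1.2, -0.1]
width: 0.0123
```

```bash
python3 - <<'E'
from h import *
print(monitor.get_state()['width']); snap('wrist','w16')
x,y,a,d=np.load('cab.npy')
goto(cabW(-.092,.058,.020),a+np.pi/2)
E
```

```text
0.01232553688576037
shift [11.99  0.37  0.11] rot [-0.    -0.001  0.001] deg 0.1 rows 3.0
shift [11.99  0.37  0.11] rot [3.141e+00 1.000e-03 1.000e-03] deg 180.0 rows 26.0
q [ 0.337  0.307  0.212  1.477 -0.     0.229] tcp [0.564  0.2682 0.1399]
```

View pics/w16.png

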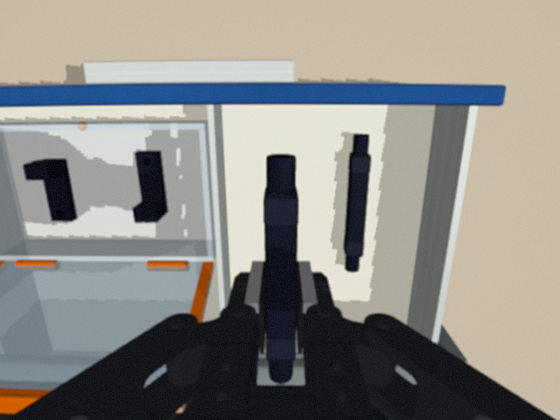

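Call:
drive_tool --series '[[0.9,[4,0.2,0.1],[0,0,0]],[0.9,[8,0.2,0.1],[0,0,0]],[0.9,[11.8,0.2,0.1],[0,0,0]],[0.9,[11.8,0.2,0.1],[0,0,0]],[0.9,[11.8,0.2,0.1],[0,0,0]],[0.3,[11.8,0.2,0.1],[0,0,0]],[0.3,[11.8,0.2,0.1],[0,0,0]],[0.3,[11.8,0.2,0.1],[0,0,0]],[0.3,[6.5,0.2,0.1],[0,0,0]],[0.3,[2,0.2,0.1],[0,0,0]],[0.3,[-4,0.2,0.1],[0,0,0]],[0.3,[-4,0.2,0.1],[0,0,0]]]'

```text
time: 21.25
tcp_pos: [0.566, 0.2714, 0.1847]
tool_rot: [-0.038, 0.704, 0.039, 0.708]
ft_force: [-0.1, -0.1, 1.0]
width: 0.0299
```

```bash
python3 - <<'E'
from h import *
snap('wrist','w17'); snap('side','s17'); im=snap('top','t17')
# lid points
C=cam('top')
print([(round(d['score'],2),np.round(d['point'],1)) for d in nets.tip_of('top','lid_lip')])
print(monitor.get_state()['tcp_pos'])
E
```

```text
[(0.62, array([205.8, 195.5])), (0.34, array([179.8, 187.6]))]
[0.56669024 0.27163382 0.18304269]
```

View pics/w17.png

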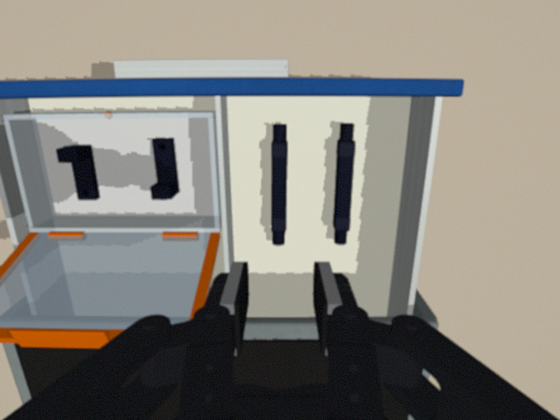

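View pics/s17.png

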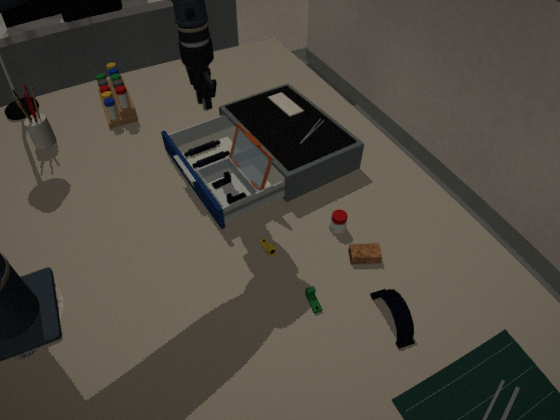

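View pics/t17.png

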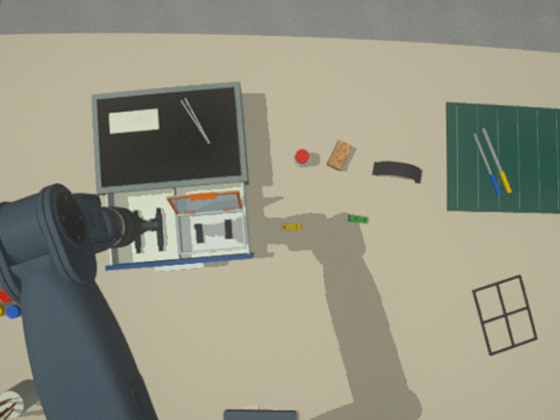

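The top, wrist and side pictures agree. Both beams are in the bay (wrist (279,185) and (344,185)), both hangers are in the case, and no navy part is left on the bench. Next I'll go behind the lid with the fingers shut.

```bash
python3 - <<'E'
from h import *
x,y,a,d=np.load('cab.npy')
goto(cabW(.03,-.08,.20),a+np.pi/2)
E
```

```text
shift [ -1.65 -13.76  12.  ] rot [ 0.     0.006 -0.001] deg 0.3 rows 5.0
shift [ -1.65 -13.76  12.  ] rot [-3.141e+00  2.000e-03  9.000e-03] deg 180.0 rows 26.0
q [ 0.34   0.31   0.301  1.556 -0.     0.232] tcp [0.5667 0.2716 0.183 ]
```

Call:
drive_tool --series '[[1,[-1.7,0,0],[0,0,0]],[1,[-1.7,0,12],[0,0,0]],[1,[-1.7,0,12],[0,0,0]],[1,[-1.7,0,12],[0,0,0]],[1,[-1.7,-13.7,12],[0,0,0]],[1,[-1.7,-13.7,12],[0,0,0]],[1,[-1.7,-13.7,12],[0,0,0]],[1,[-1.7,-13.7,12],[0,0,0]],[1,[-1.7,-13.7,12],[0,0,0]],[1,[-1.7,-13.7,12],[0,0,0]],[1,[-1.7,-13.7,12],[0,0,0]]]'

```text
time: 22.37
tcp_pos: [0.6984, 0.1489, 0.1959]
tool_rot: [-0.038, 0.707, 0.039, 0.705]
ft_force: [0.3, 0.6, 0.1]
width: -0.0001
```

```bash
python3 - <<'E'
from h import *
x,y,a,d=np.load('cab.npy')
snap('wrist','w18'); s=monitor.get_state(); print(s['ft_force'],cabinv(s['tcp_pos']))
goto(cabW(.02,-.08,.112),a+np.pi/2)
E
```

```text
[-0.01812442  0.11582759  0.14900449] [ 0.02790937 -0.0780772 ]
shift [ 8.43 -0.2  -0.78] rot [ 0.002 -0.001 -0.001] deg 0.1 rows 3.0
shift [ 8.43 -0.2  -0.78] rot [-3.139e+00  1.000e-03 -2.000e-03] deg 179.9 rows 26.0
q [1.17e-01 5.81e-01 6.88e-01 1.68e+00 1.00e-03 7.00e-03] tcp [0.6985 0.1494 0.1963]
```

View pics/w18.png

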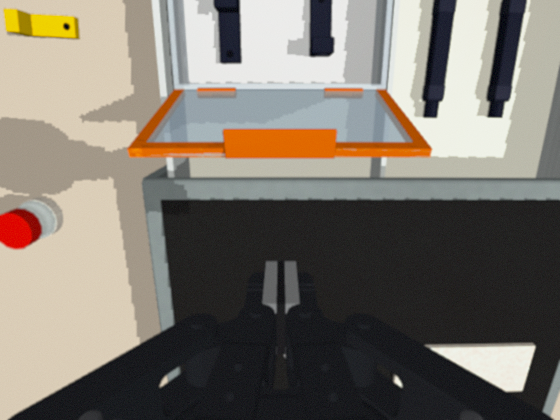

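Call:
drive_tool --series '[[1,[4,0,0],[0,0,0]],[1,[8,0,0],[0,0,0]],[1,[8.2,0,0],[0,0,0]],[1,[8.2,0,-2],[0,0,0]],[1,[8.2,0,-3.5],[0,0,0]],[1,[8.2,0,-5],[0,0,0]],[1,[8.2,0,-6],[0,0,0]],[1,[8.2,0,-7],[0,0,0]],[1,[8.2,0,-8],[0,0,0]],[1,[8.2,0,-9],[0,0,0]],[1,[8.2,0,-9.5],[0,0,0]]]'

```text
time: 23.33
tcp_pos: [0.6048, 0.1391, 0.1178]
tool_rot: [-0.039, 0.705, 0.039, 0.707]
ft_force: [0.0, 0.3, -0.7]
width: 0.0001
```

```bash
python3 - <<'E'
from h import *
snap('wrist','w19'); snap('side','s19'); s=monitor.get_state(); print(s['ft_force'],cabinv(s['tcp_pos']),s['tcp_pos'])
E
```

```text
[-0.33319038  0.13032459  0.75215679] [-0.06615222 -0.07862139] [0.60501216 0.13879298 0.11698895]
```

View pics/w19.png

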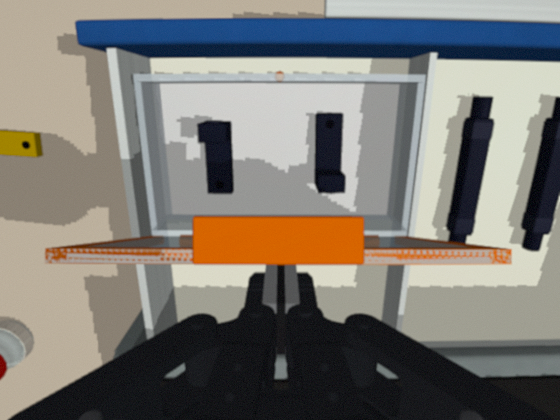

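View pics/s19.png

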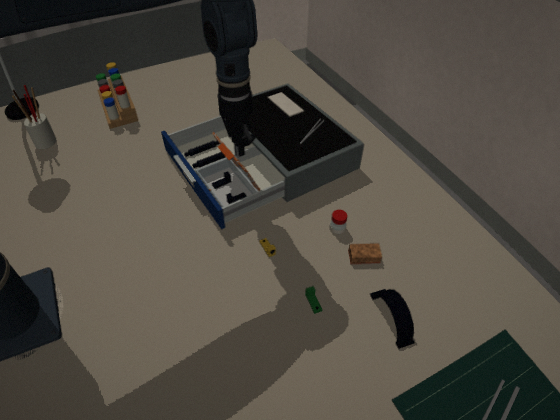

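The lid is roughly upright, resting against the fingers. I'll keep pushing.

Call:
drive_tool --series '[[1,[0,0,-1],[0,0,0]],[1,[0,0,-2],[0,0,0]],[1,[0,0,-3],[0,0,0]],[1,[0,0,-4],[0,0,0]],[1,[0,0,-5],[0,0,0]],[1,[0,0,-5],[0,0,0]],[1,[-3,0,-5],[0,0,0]],[1,[-3,0,-5],[0,0,0]],[1,[-3,0,-5],[0,0,0]]]'

```text
time: 24.18
tcp_pos: [0.5578, 0.1328, 0.1477]
tool_rot: [-0.038, 0.704, 0.038, 0.708]
ft_force: [0.1, 0.1, 0.3]
width: -0.0005
```

```bash
python3 - <<'E'
from h import *
snap('wrist','w20'); snap('side','s20'); s=monitor.get_state(); print(s['ft_force'],cabinv(s['tcp_pos']),s['tcp_pos'])
x,y,a,d=np.load('cab.npy'); goto(cabW(-.148,-.08,.085),a+np.pi/2)
E
```

```text
[ 0.57570058 -0.72389258 -0.54359439] [-0.11549174 -0.07962835] [0.55606631 0.1324917  0.14522706]
shift [ 6.02 -0.03 -3.26] rot [ 0.001  0.001 -0.   ] deg 0.1 rows 2.0
shift [ 6.02 -0.03 -3.26] rot [-3.141e+00  0.000e+00  2.000e-03] deg 180.0 rows 26.0
q [ 0.117  0.165  0.055  1.459 -0.     0.008] tcp [0.5561 0.1325 0.1452]
```

View pics/w20.png

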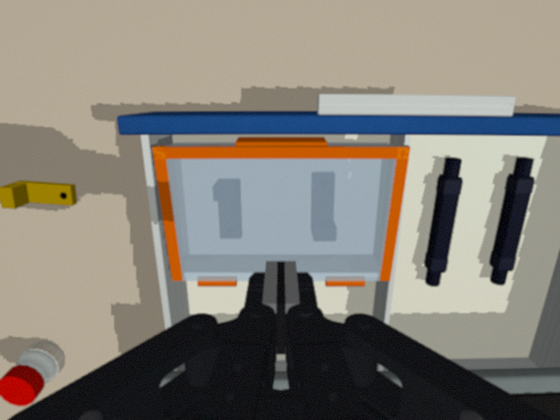

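View pics/s20.png

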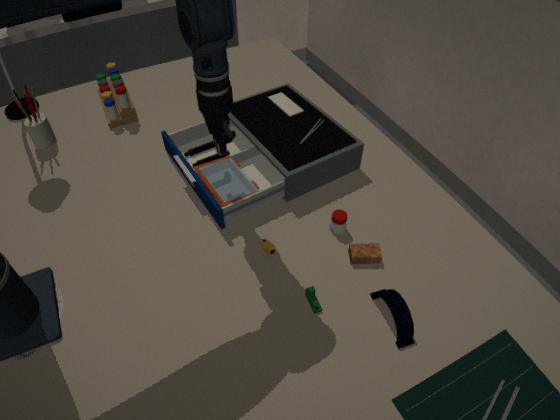

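The lid has fallen and rests ajar, with its orange front edge at row 152 and both hangers visible through it. Next I'll press near the lip.

Call:
drive_tool --series '[[1,[0,0,-3.1],[0,0,0]],[1,[4,0,-3.1],[0,0,0]],[1,[7,0,-3.1],[0,0,0]],[1,[7.5,0,-3.1],[0,0,0]],[1,[7.8,0,-3.1],[0,0,0]],[1,[8.1,0,-3.1],[0,0,0]],[1,[8.4,0,-3.1],[0,0,0]]]'

```text
time: 24.87
tcp_pos: [0.5256, 0.1291, 0.063]
tool_rot: [-0.038, 0.705, 0.038, 0.707]
ft_force: [-2.7, 0.7, 11.6]
width: 0.0001
```

```bash
python3 - <<'E'
from h import *
s=monitor.get_state(); print(s['ft_force'],cabinv(s['tcp_pos']),s['tcp_pos'])
E
```

```text
[-2.66054181  0.69484068 11.56809344] [-0.14610895 -0.07973878] [0.52563812 0.12909295 0.06297881]
```

Call:
drive_tool --series '[[1,[0.2,0,0],[0,0,0]],[1,[0.4,0,0],[0,0,0]],[1,[0.6,0,0],[0,0,0]]]'

```text
time: 25.12
tcp_pos: [0.5296, 0.1295, 0.0622]
tool_rot: [-0.038, 0.702, 0.038, 0.71]
ft_force: [-2.2, -0.6, 21.2]
width: -0.0003
```

```bash
python3 - <<'E'
from h import *
s=monitor.get_state(); print(s['ft_force'],cabinv(s['tcp_pos']),s['tcp_pos'])
E
```

```text
[-2.21948974 -0.6108964  21.22806122] [-0.14210554 -0.07975338] [0.52961994 0.12950849 0.06218798]
```

```bash
python3 - <<'E'
from h import *
snap('wrist','w21'); im=snap('side','s21'); cv2.imwrite('pics/s21c.png',cv2.resize(im[100:250,140:340],None,fx=4,fy=4,interpolation=cv2.INTER_CUBIC)[:,:,::-1])
E
```

```text
(no output)
```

View pics/w21.png

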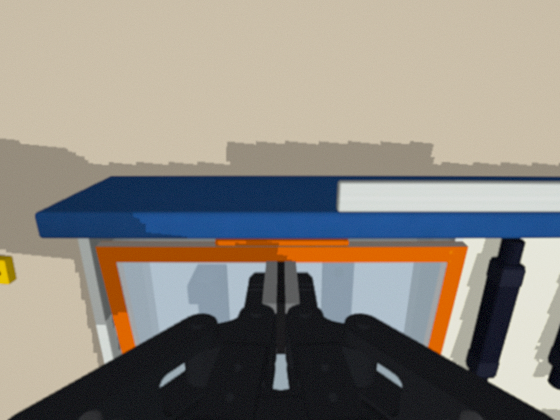

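View pics/s21c.png

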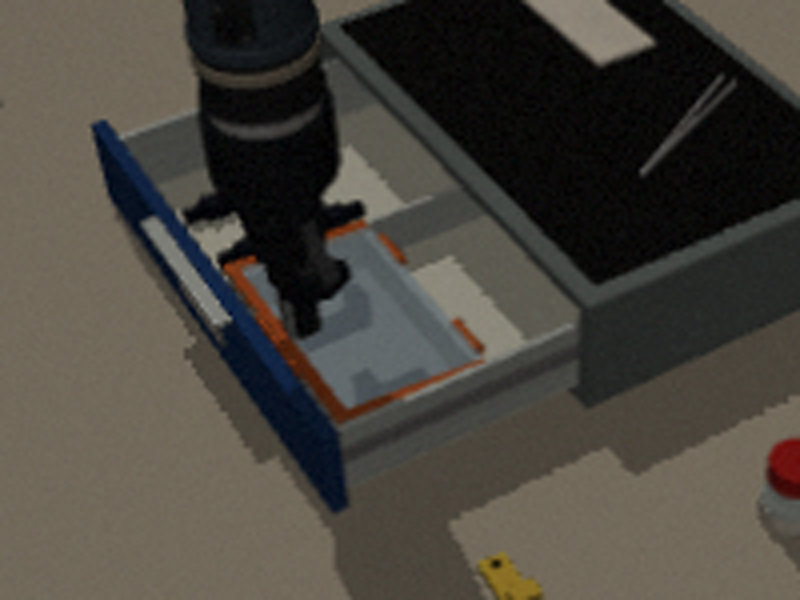

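Call:
drive_tool --series '[[1,[-3,0,0],[0,0,0]],[1,[-7,0,2],[0,0,0]],[1,[-8.8,0,3.1],[0,0,0]],[1,[-8.8,0,3.1],[0,0,0]],[1,[-8.8,0,3.1],[0,0,0]]]'

```text
time: 25.63
tcp_pos: [0.5583, 0.1326, 0.1468]
tool_rot: [-0.038, 0.703, 0.038, 0.709]
ft_force: [0.2, 0.3, -0.9]
width: -0.0002
```

```bash
python3 - <<'E'
from h import *
s=monitor.get_state(); print(s['ft_force'],cabinv(s['tcp_pos']),s['tcp_pos'])
snap('wrist','w22')
C=cam('wrist')
# expected front outer edge corners / hinge
for th in (0,.1):
    L=[]
    for r,v in ((.107,.0036),(.107,-.1635),(0,.0036)):
        L.append(cabW(-.055-r*np.cos(th)+.005*np.sin(th),v,.05+r*np.sin(th)+.005*np.cos(th)))
    print(th,w2p('wrist',L,C).round(1).tolist())
E
```

```text
[ 0.15011625  0.33834689 -0.90342998] [-0.11329692 -0.0797883 ] [0.55826561 0.13256844 0.14680422]
0 [[403.4, 150.1], [155.8, 149.8], [387.7, 289.5]]
0.1 [[408.7, 154.1], [150.3, 153.8], [387.7, 290.1]]
```

View pics/w22.png

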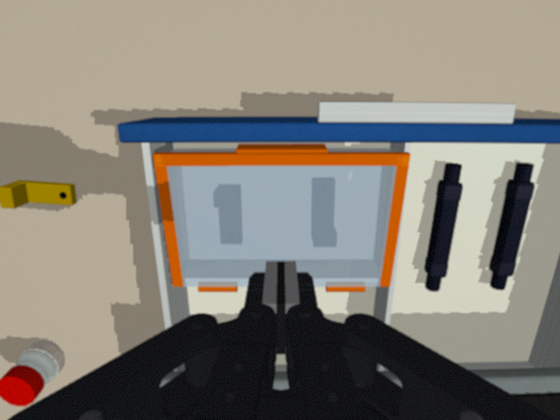

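The lid's front corner at (408,154) matches 0.1 rad, so it is still ajar. I'll press again, closer to the lip and for longer.

Call:
drive_tool --series '[[1,[0,0,-4],[0,0,0]],[1,[4,0,-4],[0,0,0]],[1,[7.5,0,-4],[0,0,0]],[1,[8.2,0,-4],[0,0,0]],[1,[8.6,0,-4],[0,0,0]],[1,[8.8,0,-4],[0,0,0]],[1,[9,0,-4],[0,0,0]],[1,[9,0,-4],[0,0,0]],[1,[9,0,-4],[0,0,0]],[1,[9,0,-4],[0,0,0]]]'

```text
time: 26.52
tcp_pos: [0.5156, 0.128, 0.0548]
tool_rot: [-0.038, 0.706, 0.038, 0.706]
ft_force: [-2.0, -0.2, 5.3]
width: 0.0002
```

```bash
python3 - <<'E'
from h import *
s=monitor.get_state(); print(s['ft_force'],cabinv(s['tcp_pos']),s['tcp_pos'])
E
```

```text
[-1.97619658 -0.18335936  5.34429734] [-0.15618051 -0.07973636] [0.51562459 0.12801344 0.05477782]
```

Call:
drive_tool --series '[[1,[-3,0,0],[0,0,0]],[1,[-7,0,2],[0,0,0]],[1,[-9.2,0,4.2],[0,0,0]],[1,[-9.2,0,4.2],[0,0,0]],[1,[-9.2,0,4.2],[0,0,0]],[1,[-9.2,0,4.2],[0,0,0]]]'

```text
time: 27.02
tcp_pos: [0.5565, 0.1324, 0.1445]
tool_rot: [-0.038, 0.707, 0.038, 0.705]
ft_force: [-0.4, 0.3, -0.4]
width: -0.0004
```

```bash
python3 - <<'E'
from h import *
s=monitor.get_state(); print(s['ft_force'],cabinv(s['tcp_pos']),s['tcp_pos'])
C=cam('wrist')
im=snap('wrist','w23'); cv2.imwrite('pics/w23c.png',cv2.resize(im[90:320,120:450],None,fx=2.4,fy=2.4)[:,:,::-1])
for th in (0,.1):
    L=[]
    for r,v in ((.107,.0036),(.107,-.1635),(0,.0036)):
        L.append(cabW(-.055-r*np.cos(th)+.005*np.sin(th),v,.05+r*np.sin(th)+.005*np.cos(th)))
    print(th,w2p('wrist',L,C).round(1).tolist())
E
```

```text
[-0.35210472  0.32550946 -0.39584295] [-0.11511122 -0.07972665] [0.55645518 0.13243484 0.14446259]
0 [[403.2, 150.7], [155.9, 150.4], [387.8, 290.3]]
0.1 [[408.6, 154.7], [150.4, 154.3], [387.7, 290.8]]
```

View pics/w23c.png

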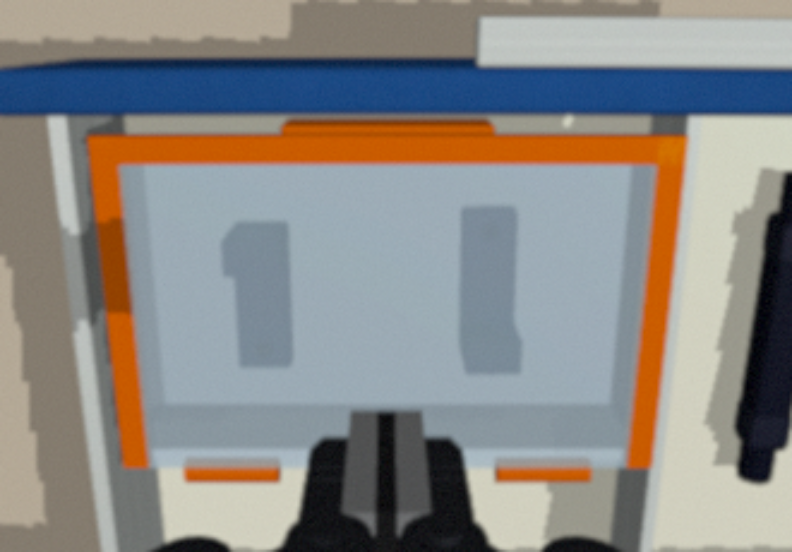

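```bash
cat > fit.py <<'E'
from h import *
from scipy.optimize import least_squares
def corners(im):
    h=cv2.cvtColor(im,cv2.COLOR_RGB2HSV); m=((h[...,0]<14)&(h[...,1]>200)&(h[...,2]>90))
    out=[]
    for r in range(130,300):
        xs=np.where(m[r])[0]
        if len(xs)>4: out.append((r,xs.min(),xs.max()))
    return out
for n,pos,q in (('w20',[.55606631,.1324917,.14522706],[-0.038,.704,.038,.708]),('w22',[.55826561,.13256844,.14680422],[-.038,.703,.038,.709]),('w23',[.55645518,.13243484,.14446259],[-.038,.707,.038,.705])):
    im=cv2.imread(f'pics/{n}.png')[:,:,::-1]
    c=corners(im); print(n,[t for t in c if t[0]%8==0 or t[2]-t[1]>200][:14])
    # panel rear-edge row at col 250
    b=[r for r in range(80,200) if im[r,200,2]>100 and im[r,200,0]<60]; print('blue rows',b[:1],b[-1:])
E
python3 fit.py
```

```text
w20 [(144, np.int64(252), np.int64(326)), (147, np.int64(164), np.int64(406)), (149, np.int64(164), np.int64(384)), (150, np.int64(164), np.int64(392)), (151, np.int64(167), np.int64(392)), (152, np.int64(153), np.int64(390)), (153, np.int64(153), np.int64(393)), (154, np.int64(169), np.int64(394)), (155, np.int64(155), np.int64(394)), (156, np.int64(168), np.int64(395)), (157, np.int64(154), np.int64(394)), (161, np.int64(158), np.int64(406)), (162, np.int64(155), np.int64(406)), (163, np.int64(156), np.int64(406))]
blue rows [116] [133]
w22 [(152, np.int64(236), np.int64(327)), (153, np.int64(155), np.int64(404)), (154, np.int64(154), np.int64(408)), (155, np.int64(153), np.int64(402)), (156, np.int64(153), np.int64(395)), (157, np.int64(163), np.int64(394)), (158, np.int64(168), np.int64(393)), (159, np.int64(164), np.int64(394)), (160, np.int64(163), np.int64(386)), (161, np.int64(164), np.int64(386)), (162, np.int64(154), np.int64(394)), (163, np.int64(164), np.int64(393)), (164, np.int64(170), np.int64(395)), (167, np.int64(155), np.int64(405))]
blue rows [123] [141]
w23 [(144, np.int64(239), np.int64(321)), (147, np.int64(157), np.int64(380)), (148, np.int64(159), np.int64(367)), (149, np.int64(157), np.int64(359)), (152, np.int64(157), np.int64(365)), (153, np.int64(157), np.int64(372)), (155, np.int64(159), np.int64(377)), (156, np.int64(160), np.int64(404)), (157, np.int64(159), np.int64(392)), (160, np.int64(158), np.int64(400)), (162, np.int64(158), np.int64(403)), (163, np.int64(159), np.int64(403)), (164, np.int64(160), np.int64(403)), (165, np.int64(160), np.int64(403))]
blue rows [119] [136]
```

Call:
drive_tool --series '[[1,[0,0,-3.8],[0,0,0]],[1,[4,0,-3.8],[0,0,0]],[1,[7.5,0,-3.8],[0,0,0]],[1,[8.2,0,-3.8],[0,0,0]],[1,[8.6,0,-3.8],[0,0,0]],[1,[8.8,0,-3.8],[0,0,0]],[1,[9,0,-3.8],[0,0,0]],[1,[9.2,0,-3.8],[0,0,0]],[1,[9.3,0,-3.8],[0,0,0]],[1,[9.3,0,-3.8],[0,0,0]],[1,[9.3,0,-3.8],[0,0,0]]]'

```text
time: 27.98
tcp_pos: [0.5213, 0.1286, 0.0549]
tool_rot: [-0.038, 0.705, 0.038, 0.708]
ft_force: [-1.1, -0.1, 4.5]
width: -0.0003
```

```bash
python3 - <<'E'
from h import *
s=monitor.get_state(); print(s['ft_force'],cabinv(s['tcp_pos']),s['tcp_pos'])
snap('wrist','w24')
E
```

```text
[-1.10746586 -0.11236775  4.50289421] [-0.1504923  -0.07975182] [0.52128154 0.12860911 0.05485756]
```

View pics/w24.png

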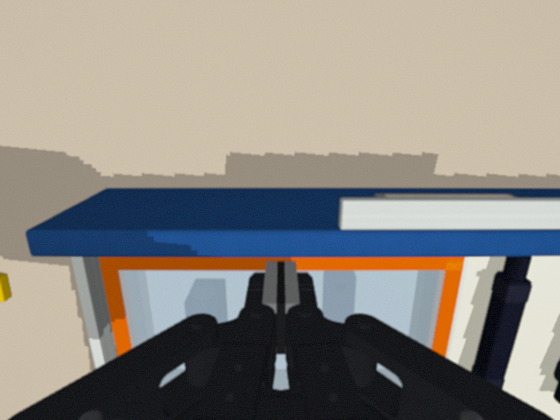

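Call:
drive_tool --series '[[1,[0.2,0,0],[0,0,0]],[1,[0.4,0,0],[0,0,0]],[1,[0.4,0,0],[0,0,0]],[1,[0.4,0,0],[0,0,0]],[1,[0.4,0,0],[0,0,0]]]'

```text
time: 28.45
tcp_pos: [0.5245, 0.129, 0.0545]
tool_rot: [-0.038, 0.702, 0.038, 0.71]
ft_force: [-1.5, 0.0, 13.3]
width: 0.0002
```

```bash
python3 - <<'E'
from h import *
s=monitor.get_state(); print(s['ft_force'],cabinv(s['tcp_pos']),s['tcp_pos'])
E
```

```text
[-1.51054715  0.01411265 13.34824095] [-0.14727872 -0.07975156] [0.5244765  0.12895458 0.05448316]
```

The surface under the tip holds firm at z 0.0545 under 13 N, which is the shut height of 0.055, so the lid is snapped. I'll lift off and check the image once more on the way.

Call:
drive_tool --series '[[1,[-4,0,0],[0,0,0]],[1,[-8,0,0],[0,0,0]],[1,[-11,0,0],[0,0,0]],[1,[-11,0,0],[0,0,0]],[1,[-11,0,0],[0,0,0]],[1,[-11,0,0],[0,0,0]],[1,[-11,0,0],[0,0,0]]]'

```text
time: 29.03
tcp_pos: [0.5187, 0.1283, 0.1566]
tool_rot: [-0.038, 0.707, 0.038, 0.705]
ft_force: [-0.2, -0.3, -0.1]
width: 0.0002
```

```bash
python3 - <<'E'
from h import *
C=cam('wrist'); im=snap('wrist','w25')
for th in (0,.1):
    L=[]
    for r,v in ((.107,.0036),(.107,-.1635)):
        L.append(cabW(-.055-r*np.cos(th)+.005*np.sin(th),v,.05+r*np.sin(th)+.005*np.cos(th)))
    print(th,w2p('wrist',L,C).round(1).tolist())
x,y,a,d=np.load('cab.npy')
goto(cabW(-.225,-.11,.16),a+np.pi/2)
im=snap('side','s25'); cv2.imwrite('pics/s25c.png',cv2.resize(im[100:250,140:340],None,fx=4,fy=4,interpolation=cv2.INTER_CUBIC)[:,:,::-1])
E
```

```text
0 [[392.3, 199.9], [167.1, 199.5]]
0.1 [[396.7, 205.4], [162.6, 205.1]]
shift [-0.36 -3.02 -7.16] rot [ 0.    -0.003  0.   ] deg 0.2 rows 2.0
shift [-0.36 -3.02 -7.16] rot [-3.141 -0.    -0.005] deg 180.0 rows 26.0
q [ 0.117  0.071 -0.026  1.477 -0.     0.009] tcp [0.5183 0.1283 0.1561]
```

View pics/w25.png

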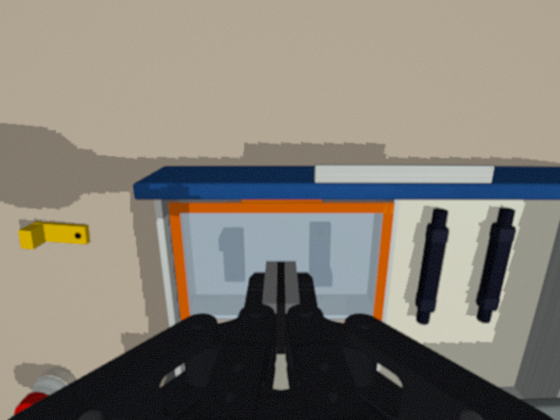

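View pics/s25c.png

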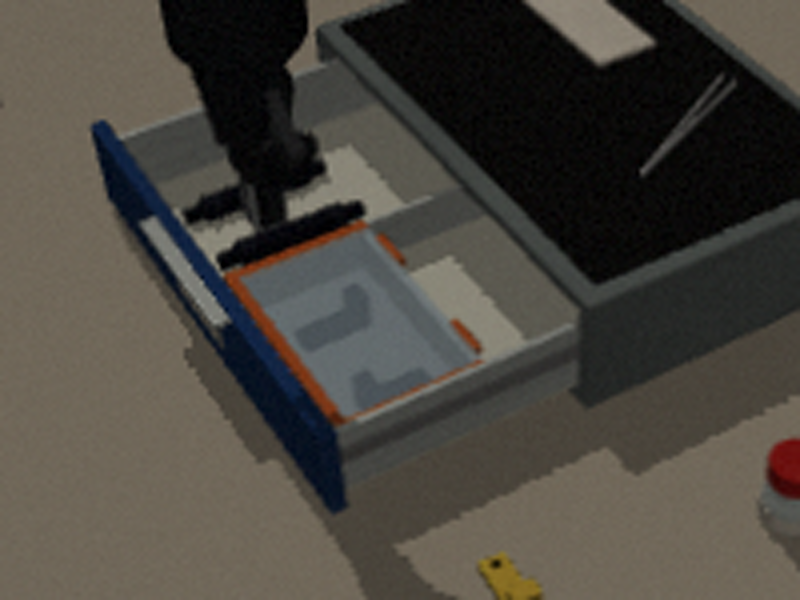

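The lid edge runs from column 169 to 394, a width of 225 px that matches the shut model (ajar would be 234). It's shut with the drawer out, so now I'll go in front of the panel.

Call:
drive_tool --series '[[1,[-0.4,-1.5,-4],[0,0,0]],[1,[-0.4,-3,-8],[0,0,0]],[1,[-0.4,-3,-8],[0,0,0]],[1,[3.5,-3,-8],[0,0,0]],[1,[7.5,-3,-8],[0,0,0]],[1,[11,-3,-8],[0,0,0]],[1,[11,-3,-8],[0,0,0]],[1,[11,-3,-8],[0,0,0]]]'

```text
time: 29.8
tcp_pos: [0.4394, 0.0898, 0.0449]
tool_rot: [-0.038, 0.709, 0.038, 0.703]
ft_force: [-1.1, -0.3, 0.9]
width: -0.0002
```

```bash
python3 - <<'E'
from h import *
s=monitor.get_state(); print(s['ft_force'],cabinv(s['tcp_pos']),s['tcp_pos'])
snap('wrist','w26')
E
```

```text
[-1.13911879 -0.337912    0.89694179] [-0.23611472 -0.10954382] [0.43935488 0.08979179 0.04485831]
```

View pics/w26.png

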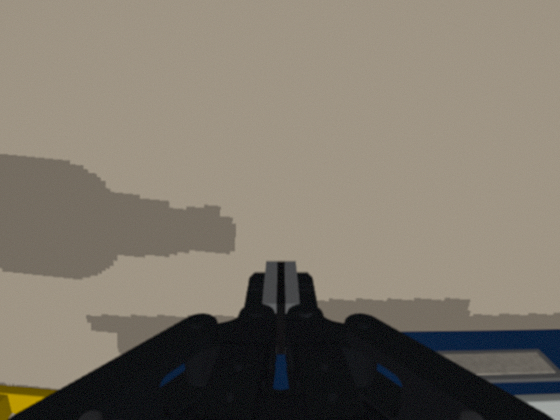

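Call:
drive_tool --series '[[1,[0,-1,1.5],[0,0,0]],[1,[0,-1,3],[0,0,0]],[1,[0,-1,4.5],[0,0,0]],[1,[0,-1,5.5],[0,0,0]],[1,[0,-1,6.5],[0,0,0]],[1,[0,-1,8],[0,0,0]],[1,[0,-1,9.5],[0,0,0]],[1,[0,-1,11],[0,0,0]],[1,[0,-1,12.5],[0,0,0]],[1,[0,-1,14],[0,0,0]],[1,[0,-1,15.5],[0,0,0]],[1,[0,-1,17],[0,0,0]]]'

```text
time: 30.85
tcp_pos: [0.6156, 0.0982, 0.0518]
tool_rot: [-0.039, 0.705, 0.038, 0.707]
ft_force: [-2.8, -0.8, 1.5]
width: 0.0003
```

```bash
python3 - <<'E'
from h import *
s=monitor.get_state(); print(s['ft_force'],cabinv(s['tcp_pos']),s['tcp_pos'])
snap('wrist','w27'); im=snap('side','s27'); cv2.imwrite('pics/s27c.png',cv2.resize(im[80:260,140:380],None,fx=3.3,fy=3.3,interpolation=cv2.INTER_CUBIC)[:,:,::-1])
E
```

```text
[-2.80444946 -0.80688129  1.47398251] [-0.0600304  -0.12012933] [0.61555741 0.09818284 0.05184622]
```

View pics/w27.png

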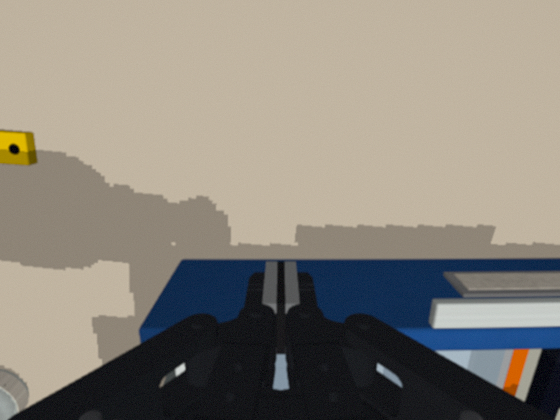

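View pics/s27c.png

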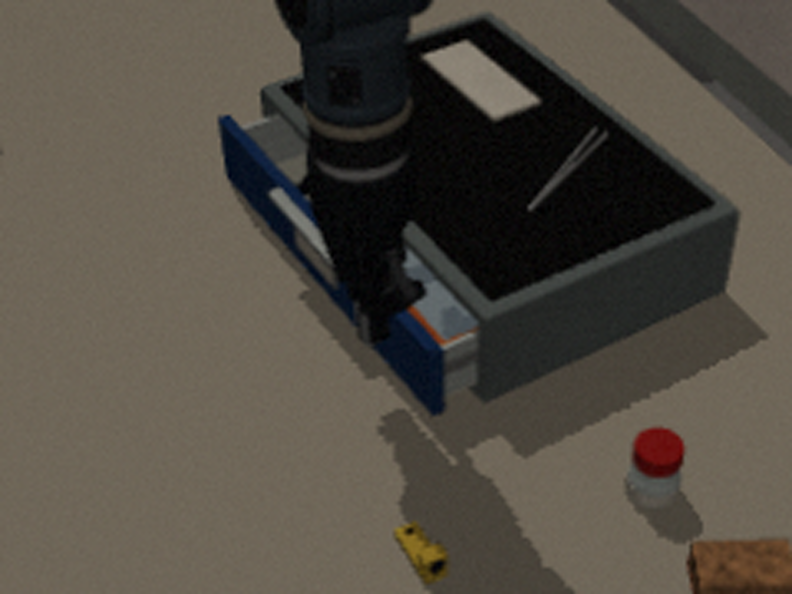

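Call:
drive_tool --series '[[1,[0.3,0,1],[0,0,0]],[1,[0.3,0,2],[0,0,0]],[1,[0.3,0,2.8],[0,0,0]],[1,[0.3,0,3.3],[0,0,0]],[1,[0.3,0,3.6],[0,0,0]],[1,[0.3,0,3.9],[0,0,0]],[1,[0.3,0,4.2],[0,0,0]],[1,[0.3,0,4.2],[0,0,0]]]'

```text
time: 31.62
tcp_pos: [0.6455, 0.102, 0.0475]
tool_rot: [-0.039, 0.713, 0.038, 0.699]
ft_force: [-23.9, -2.2, 16.2]
width: -0.0001
```

```bash
python3 - <<'E'
from h import *
s=monitor.get_state(); print(s['ft_force'],cabinv(s['tcp_pos']),s['tcp_pos'])
E
```

```text
[-23.85192021  -2.24627749  16.1721506 ] [-0.02982475 -0.11960185] [0.64553162 0.10195201 0.04745352]
```

```bash
python3 - <<'E'
from h import *
snap('wrist','w28'); im=snap('side','s28'); cv2.imwrite('pics/s28c.png',cv2.resize(im[80:260,140:380],None,fx=3.3,fy=3.3,interpolation=cv2.INTER_CUBIC)[:,:,::-1])
E
```

```text
(no output)
```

View pics/w28.png

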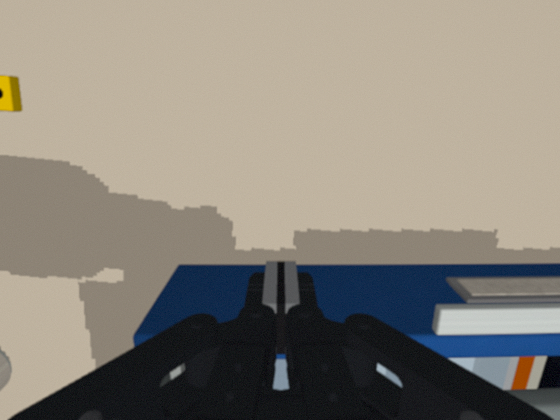

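View pics/s28c.png

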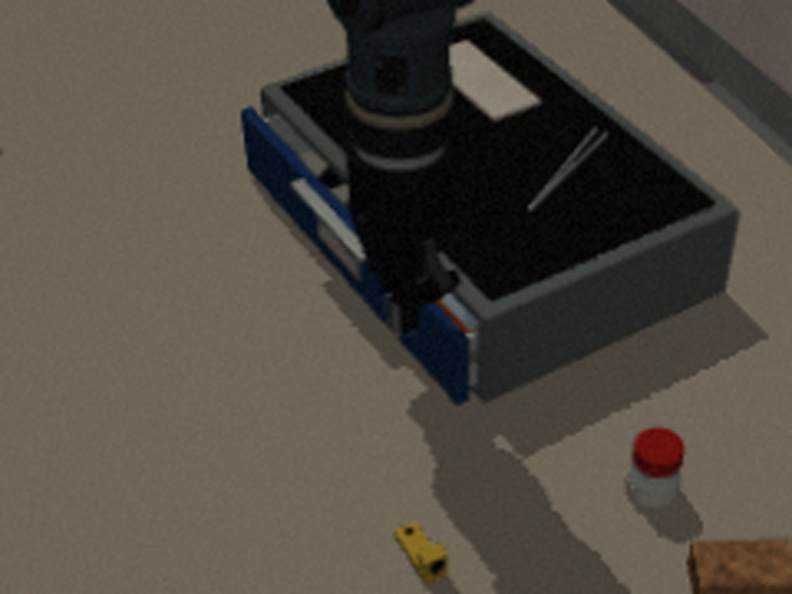

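```bash
python3 - <<'E'
from h import *
s=monitor.get_state(); print(s['ft_force'],s['wrist_torque'],s['joint_torque'].round(2))
for p in p2w('wrist',[(420,333),(420,356),(430,357),(520,390)],np.array([.075,.075,.075,.09])): print(cabinv(p).round(4))
print(w2p('wrist',[cabW(-.012,-.07,.075),cabW(0,-.07,.075),cabW(-.024,-.07,.075),cabW(0,-.07,.09)]).round(1))
E
```

```text
[-24.8990535   -3.10524612  16.08594039] [-0.67831995  4.68796548 -0.00680349] [-2.200e-01 -4.058e+01  3.582e+01 -9.780e+00  6.200e-01 -1.000e-02]
[-0.0197 -0.0627]
[-0.0084 -0.0612]
[-0.0079 -0.0569]
[-0.0045 -0.0277]
[[399.9 349. ]
 [396.7 372.7]
 [403.2 324. ]
 [409.  401.4]]
```

```bash
python3 - <<'E'
from h import *
off=np.array([140,80])
for d in (0,.004,.008,.012,.016): 
    P=[cabW(-d-.012,-.183,.075),cabW(-d,-.183,.075),cabW(-d-.012,-.183,.007),cabW(-d,-.183,.007),cabW(-d-.012,.183,.075),cabW(0,-.186,.09),cabW(0,-.186,0)]
    print(d,((w2p('side',P)-off)*3.3).round(0).tolist())
im=cv2.imread('pics/s28.png'); cv2.imwrite('pics/s28d.png',cv2.resize(im[155:215,255:315],None,fx=10,fy=10,interpolation=cv2.INTER_CUBIC))
E
```

```text
0 [[466.0, 340.0], [480.0, 335.0], [465.0, 403.0], [478.0, 398.0], [247.0, 106.0], [482.0, 322.0], [480.0, 406.0]]
0.004 [[462.0, 342.0], [475.0, 337.0], [461.0, 405.0], [474.0, 399.0], [244.0, 108.0], [482.0, 322.0], [480.0, 406.0]]
0.008 [[457.0, 344.0], [471.0, 338.0], [457.0, 407.0], [470.0, 401.0], [240.0, 109.0], [482.0, 322.0], [480.0, 406.0]]
0.012 [[453.0, 346.0], [466.0, 340.0], [453.0, 409.0], [465.0, 403.0], [236.0, 110.0], [482.0, 322.0], [480.0, 406.0]]
0.016 [[448.0, 349.0], [462.0, 342.0], [448.0, 411.0], [461.0, 405.0], [232.0, 112.0], [482.0, 322.0], [480.0, 406.0]]
```

View pics/s28d.png

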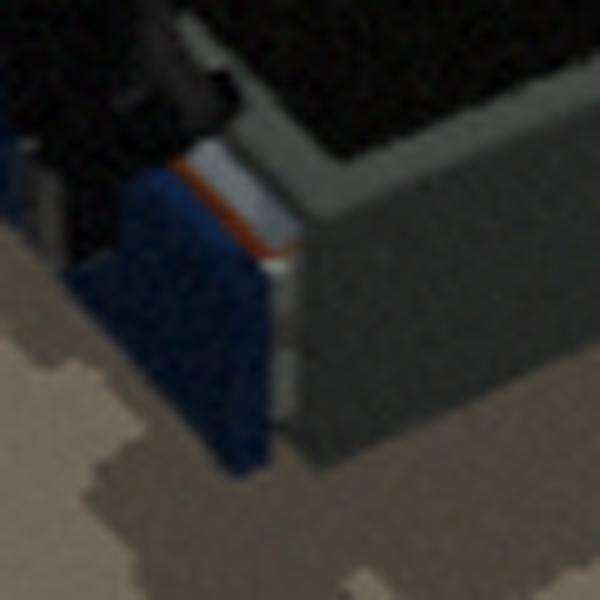

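The drawer stands at about 11 mm, and the gripper's knuckle seems to be meeting the cabinet rim, shown by the upward force. I'll back off and tilt the tool so only the fingertips push.

Call:
drive_tool --series '[[1,[0,0,-3],[0,0,0]],[1,[-0.5,0,-6],[0,-0.1,0]],[1,[-0.5,0,-6],[0,-0.2,0]],[1,[-0.5,0,-6],[0,-0.3,0]],[1,[-0.5,0,-6],[0,-0.4,0]],[1,[-0.5,0,-6],[0,-0.5,0]],[1,[-0.5,0,-6],[0,-0.6,0]],[1,[-0.5,0,-6],[0,-0.6,0]],[1,[-0.5,0,-6],[0,-0.6,0]]]'

```text
time: 32.47
tcp_pos: [0.5906, 0.0964, 0.0461]
tool_rot: [-0.025, 0.469, 0.048, 0.881]
ft_force: [1.3, -0.1, 0.1]
width: 0.0001
```

```bash
python3 - <<'E'
from h import *
s=monitor.get_state(); print(s['ft_force'],cabinv(s['tcp_pos']),s['tcp_pos'],s['joint_positions'].round(2))
print(R.from_quat(s['tool_rot']).as_matrix().round(2))
im=snap('side','s29'); cv2.imwrite('pics/s29c.png',cv2.resize(im[80:260,140:380],None,fx=3.3,fy=3.3,interpolation=cv2.INTER_CUBIC)[:,:,::-1])
RR=R.from_quat(s['tool_rot']).inv()
for u in (-.04,-.02,-.01,0): print(u,(RR.apply(cabW(u,-.12,.045)-s['tcp_pos'])*100).round(2))
E
```

```text
[ 1.34377025 -0.05461761  0.10301904] [-0.08500003 -0.11922875] [0.59063552 0.09639592 0.04605885] [ 0.02 -0.29 -0.73  0.54  0.05 -0.07]
[[ 0.56 -0.11  0.82]
 [ 0.06  0.99  0.09]
 [-0.83  0.    0.56]]
-0.04 [ 2.6  -0.08  3.67]
-0.02 [ 3.72 -0.08  5.33]
-0.01 [ 4.28 -0.08  6.16]
0 [ 4.84 -0.08  6.99]
```

View pics/s29c.png

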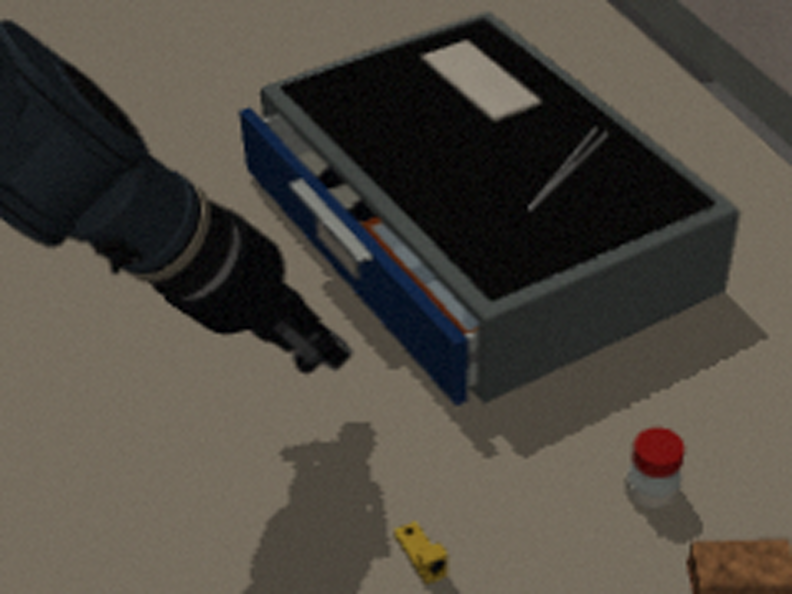

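Call:
drive_tool --series '[[1,[1.5,-0.1,2],[0,0,0]],[1,[2.6,-0.1,3.7],[0,0,0]],[1,[3.2,-0.1,4.5],[0,0,0]],[1,[3.5,-0.1,5],[0,0,0]],[1,[3.7,-0.1,5.3],[0,0,0]],[1,[3.9,-0.1,5.6],[0,0,0]],[1,[3.9,-0.1,5.6],[0,0,0]]]'

```text
time: 33.1
tcp_pos: [0.6619, 0.1021, 0.0548]
tool_rot: [-0.026, 0.469, 0.047, 0.882]
ft_force: [-56.2, -7.6, 41.5]
width: 0.0001
```

```bash
python3 - <<'E'
from h import *
s=monitor.get_state(); print(s['ft_force'],cabinv(s['tcp_pos']),s['tcp_pos'])
im=snap('side','s30'); cv2.imwrite('pics/s30c.png',cv2.resize(im[80:260,140:380],None,fx=3.3,fy=3.3,interpolation=cv2.INTER_CUBIC)[:,:,::-1])
E
```

```text
[-56.22586117  -7.56665634  41.45649307] [-0.01357701 -0.12117812] [0.66185466 0.10213023 0.0547705 ]
```

View pics/s30c.png

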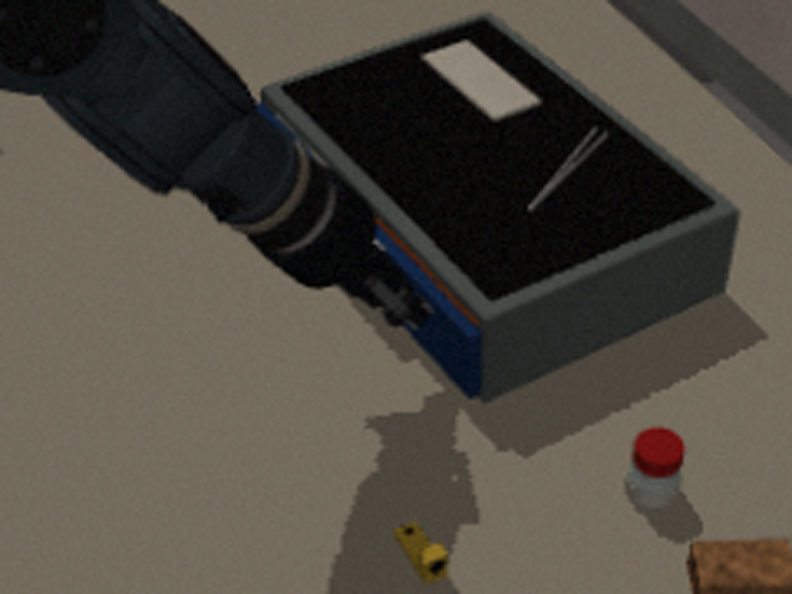

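The drawer is home: the panel is flush at (480,390) in the crop, with 56 N of contact. I'll back off straight.

Call:
drive_tool --series '[[1,[-0.6,0,-0.8],[0,0,0]],[1,[-2,0,-3],[0,0,0]],[1,[-4,0,-6],[0,0,0]],[1,[-7,0,-8],[0,0,0]],[1,[-11,0,-8],[0,0,0]],[1,[-14,0,-8],[0,0,0]],[1,[-14,0,-8],[0,0,0]],[1,[-14,0,-8],[0,0,0]],[1,[-14,0,-8],[0,0,0]]]'

```text
time: 33.9
tcp_pos: [0.5219, 0.0871, 0.1246]
tool_rot: [-0.025, 0.463, 0.048, 0.885]
ft_force: [-0.2, 0.5, -0.5]
width: 0.0
```

```bash
python3 - <<'E'
from h import *
s=monitor.get_state(); print(s['ft_force'],cabinv(s['tcp_pos']),s['tcp_pos'])
im=snap('side','s31'); cv2.imwrite('pics/s31d.png',cv2.resize(im[155:215,255:315],None,fx=10,fy=10,interpolation=cv2.INTER_CUBIC)[:,:,::-1])
snap('top','t31')
E
```

```text
[-0.17700907  0.49528547 -0.5135919 ] [-0.15432317 -0.12112215] [0.52191692 0.08706666 0.12464416]
```

View pics/s31.png

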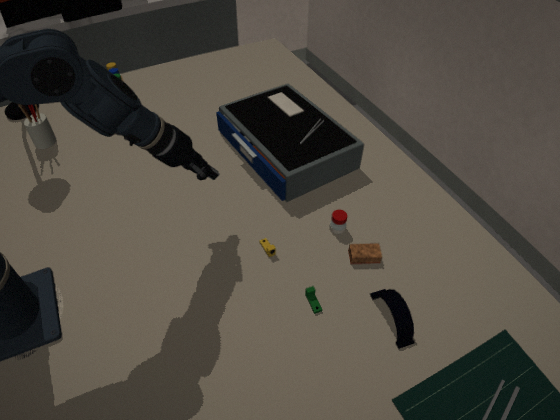

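View pics/s31d.png

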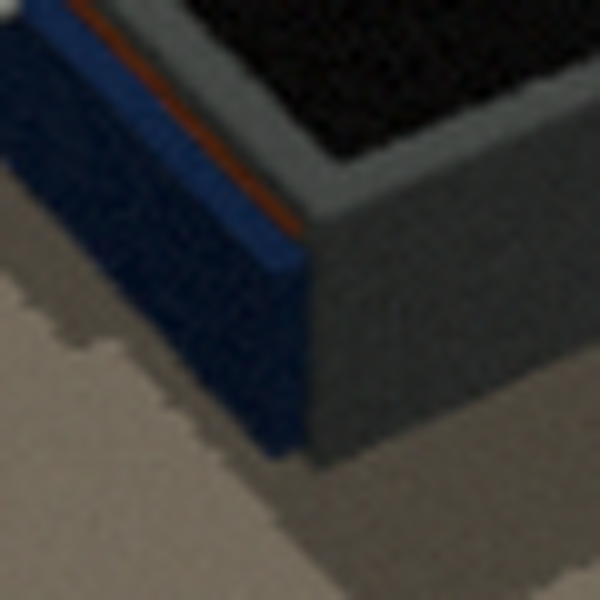

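View pics/t31.png

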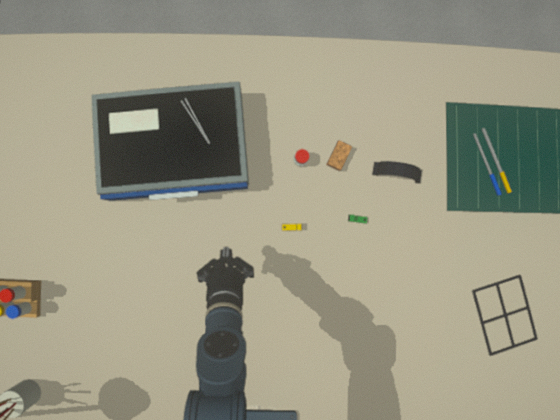

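```bash
python3 - <<'E'
from h import *
im=snap('wrist','w32'); C=cam('wrist')
for d in (0,.004,.008):
  print(d,w2p('wrist',[cabW(-d,-.183,.075),cabW(-d,.0,.075),cabW(0,-.186,.09),cabW(0,0,.09),cabW(0,0,.078)],C).round(1).tolist())
E
```

```text
0 [[211.1, 312.1], [412.0, 312.0], [205.6, 328.4], [415.8, 328.3], [412.7, 315.2]]
0.004 [[210.3, 310.4], [413.3, 310.3], [205.6, 328.4], [415.8, 328.3], [412.7, 315.2]]
0.008 [[209.6, 308.7], [414.7, 308.6], [205.6, 328.4], [415.8, 328.3], [412.7, 315.2]]
```

View pics/w32.png

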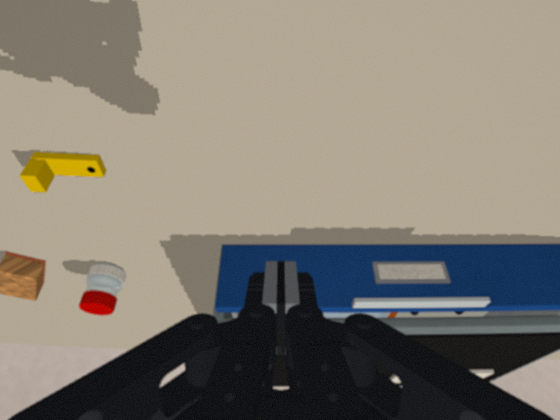

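```bash
python3 - <<'E'
import cv2
im=cv2.imread('pics/w32.png'); cv2.imwrite('pics/w32c.png',cv2.resize(im[285:345,350:500],None,fx=5.3,fy=8,interpolation=cv2.INTER_CUBIC))
E
```

```text
(no output)
```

View pics/w32c.png

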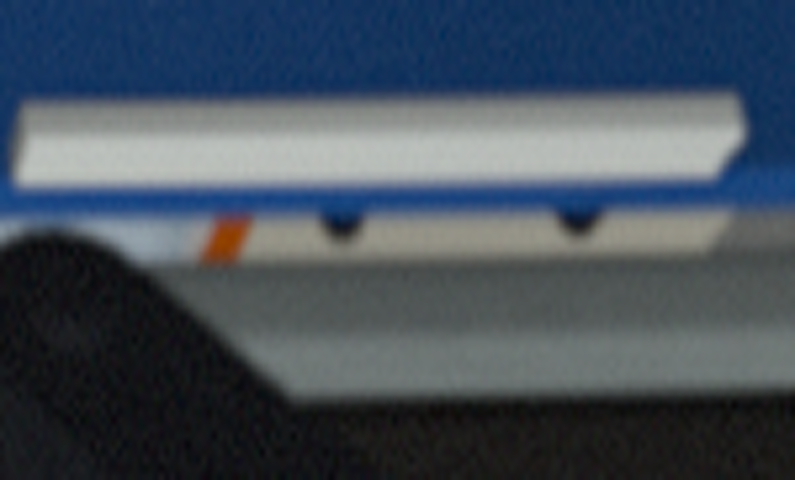

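```bash
python3 - <<'E'
from h import *
C=cam('wrist')
for th in (0,.1):
    L=[cabW(.112-r*np.cos(th)+.005*np.sin(th),.0036,.05+r*np.sin(th)+.005*np.cos(th)) for r in (.107,.09,.07,.05,.03)]
    print(th,w2p('wrist',L,C).round(1).tolist())
print(monitor.get_state()['time'])
E
```

```text
0 [[409.4, 293.8], [404.3, 301.0], [398.8, 308.7], [393.8, 315.8], [389.1, 322.3]]
0.1 [[411.6, 304.8], [406.0, 310.0], [400.0, 315.5], [394.5, 320.5], [389.5, 325.1]]
34.05
```

The slot view puts the lid's side edge at column 397 on row 312. The model gives 396.7 shut and about 404 ajar, so the lid is still shut. The drawer is home and the tool is clear, so I'm handing in.

```bash
python3 - <<'E'
from h import *
print(workorder.hand_in())
E
```

```text
the job is handed in; nothing more can be done
None
```

The job is handed in at about 34 s: the parts are put away, the lid is snapped shut and the drawer is home. The system gave no verdict, so this rests on my own checks.

- **Parts:** Both navy hangers present went into the clear case, and both navy beams into the left bay. I saw no other navy parts on the bench.
- **Look-alikes and bystanders:** I didn't touch the yellow and green look-alikes, the mudguard, the sanding block or the paint pot. They appear in the same places in the last top and side pictures.
- **Lid:** My first press, at about 21 N a little behind the lip, left it ajar. The second press, nearer the lip, snapped it shut with the drawer still out. It then held firm at z 0.0545 m under 13 N, against 0.055 m when shut. Views before and after the drawer push fit a shut lid rather than an ajar one.
- **Drawer:** My first push stalled about 11 mm out at 24 N, probably because the gripper was meeting the cabinet rim. I backed off, tilted the tool and pushed with the fingertips until the drawer stopped. Fingertip contact peaked at about 56 N in x and 41 N in z.
- **Final check:** The side and wrist pictures put the drawer home to within about 2 mm, which is as fine as they can resolve. The tool was clear of everything when I handed in.

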